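# Load, set and clip shut the key-finder organiser

## Robot

A 6-joint arm with a two-finger parallel gripper is mounted at the origin on the work surface. World frame = base frame: x ahead of the robot, y to its left, z up, the work surface at z = 0. Lengths are in m, angles in rad, forces in N, time in s.
With the tool pointing down it reaches from about 0.3 to 0.875 m from the base axis. Payload 6.4 kg.
Tool frame: the origin (TCP) lies midway between the tips of the shut fingers; the grasp point (between the pads) lies 19 mm behind it (grasp_offset is the distance from the TCP to the grasp point, in m); z points along the fingers, y is the line along which they close (so a half turn about z gives the same grasp; the last joint's range is limited). The gripper opens to 85 mm and grips with 20 to 120 N. Pads are 22 mm wide; open, the fingers measure 114 mm over their backs; the gripper's body (76 mm by 85 mm) begins 54 mm behind the grasp point. The pads swing forward as they close: fully open they stand 13 mm farther back than shut.
Start: joints at [-1.359, 0.181, 1.607, -0, 1.354, -0.206], TCP at [0.233, -0.526, 0.231] pointing down, gripper open.
Joint ranges: [-2.99, 2.99], [-0.89, 2.07], [0.3, 2.58], [-1.14, 4.28], [0, 2.63], [-3.12, 3.12]. Speed limits (rad/s): [2.57, 2.57, 3.01, 3.14, 3.14, 3.14].

## Interface

Orientations are given as a unit quaternion [w, x, y, z].
In Python, from bench import * gives the robot as it stands. The module is installed in compiled form; this text tells all that it offers.
- The arm moves only by the tool servo_tool, never from a script. Its argument "commands" is text: rows parted by semicolons, each of 7 numbers parted by spaces: the turn, a rotation vector about the tool's x, y, z in rad, then the shift along the tool's x, y, z in mm, then the opening, from 0 (shut) to 1 (fully open). In form: wx wy wz dx dy dz claw; .... A call has 1 to 5 rows; each row shifts and turns the commanded pose from where the row before left it, along the tool's axes as they then stand; what a row does not reach is not made up. A row lasts 1/8 s, in which the tool goes at most 62.5 mm and 10.7 degrees, less where a joint would pass 70% of its speed; a pose out of reach is approached as far as the arm can. A call with a gripper value outside its range is refused whole. The fingers move at their own pace and stop on an object; the grip force is fixed at half the most. Time passes only in rows, so rows that do not move let the fingers close. It gives the time, the measured TCP pose, the force, the opening and the grip force at its end, in the units of the state.
- get_obs(): the state, without advancing time (a new reading comes with each control period).
- camera(name): name is "scene" or "top" or "wrist"; returns the picture (384x512x3 uint8, blue, green, red); there is no depth.
- calibration(name): a dict with "fx", "fy", "cx", "cy" (pixels), "R" (3x3) and "t" (3): a world point X has camera coordinates R X + t. Camera axes: x right, y down, z forward; pixel columns grow to the right and rows downward; lengths in m; the calibration is good to about 2 mm. The wrist camera is an equidistant fisheye: a pixel r from the principal point sees the ray r / f radians off the axis. A picture is of the moment at which its call begins: read the wrist's pose just before it. calibration takes no time and is no camera call; for the wrist camera it gives the pose at the moment of the call.
- hand_in(): hands the job in; it is judged then, once.
The state is a dict: "time_s": time; "q": joint angles; "dq": joint speeds; "joint_efforts": joint torques, N m; "eef_pos": TCP position; "eef_rot": TCP orientation; "wrist_force": force on the tool from outside, world axes, zero at the start; "torque": the same for the moment, N m; "opening": opening from 0.0 (shut) to 1.0 (fully open); "grasp_force": force on a finger pad.
Only numpy, scipy, OpenCV 4.12 (cv2) and the standard library are available. Lean on these libraries where they do the work, as an engineer would, in place of code of your own. Each camera call takes 0.05 s, during which the arm holds its last target. There are 200 camera calls.

## Task

Pack away the key-finder organiser for the house guests: lay every loose small thing lying on the console beside it (the keys, the whistle and the remote, whichever are there) in its open tub, and set its four little switches, counted from the left as seen from the robot, to on, off, on, off, each pushed fully over (on is away from the organiser's front, off is towards the front). When everything is in the tub, shut the lid completely with its three clip flaps still up, and only then fold the three clips down one by one until each lies flat against the tub's side. Leave the key bowl, the sunglasses case and the china dog where they stand.

Things in the scene. Friction and masses are not known exactly. Their poses are not given: they have to be found in the camera images.
- organiser: White organiser, fixed. Origin: on the console under the tub's centre; x to its back (front faces the robot at yaw 0), y left, z up. Tub outside 122 (x) by 166 mm (y), rim z 100, walls 4, inner floor z 52. Grey bin front (fixed) sticks out 16 mm in front below z 50. Right of the tub, y -83 to -193, a deck as deep as the tub, top z 70, with a black switch block 24 by 98 mm, centre (-20, -143), top z 76.
- lid (a joint): Grey lid hinged along the tub's back rim (organiser x 63, z 100 mm). 0 = shut, 1.57 = upright; starts 1.75 to 1.92, leaning back. Stiff: stays anywhere, about 2 N at its edge. 128 mm hinge to front edge, 174 wide, 5 thick (underside on the hinge line; top z 107 shut). Carries the clips. Can be pushed over from behind with a shut gripper between the front clips (60 mm gap), then pressed down.
- lid_tab (a point): Centre of a tab, 28 mm wide, that sticks out 13 mm from the middle of the lid's front edge; 135 mm from the hinge line.
- clip_fl (a joint): Clip flap on the lid's front edge, 36 mm wide, 30 mm from hinge to free end, 4 mm thick. 0 = fully down, flat against the outside of the tub; 1.57 = sticking out level; up to 2.0 = raised. Starts 1.5 to 1.9; stays where left; about 1 N at its end. With the lid shut its hinge line is centred at organiser (-67, 48, 103) mm along y; it folds out to -x.
- clip_fr (a joint): Clip flap on the lid's front edge, 36 mm wide, 30 mm from hinge to free end, 4 mm thick. 0 = fully down, flat against the outside of the tub; 1.57 = sticking out level; up to 2.0 = raised. Starts 1.5 to 1.9; stays where left; about 1 N at its end. With the lid shut its hinge line is centred at organiser (-67, -48, 103) mm along y; it folds out to -x.
- clip_side (a joint): Clip flap on the lid's left edge, 36 mm wide, 30 mm from hinge to free end, 4 mm thick. 0 = fully down, flat against the outside of the tub; 1.57 = sticking out level; up to 2.0 = raised. Starts 1.5 to 1.9; stays where left; about 1 N at its end. With the lid shut its hinge line is centred at organiser (-1, 89, 103) mm along x; it folds out to +y.
- clip_fl_end (a point): Middle of the free end of that clip flap, 28 mm from its hinge line.
- clip_fr_end (a point): Middle of the free end of that clip flap, 28 mm from its hinge line.
- clip_side_end (a point): Middle of the free end of that clip flap, 28 mm from its hinge line.
- sw1 (a joint): Switch 1 from the left: small white nub, 8 mm wide, 6 thick, 17 long, 24 mm between neighbours. Pivot at organiser (-20, -107, 76) mm, on top of the black block; swings along the organiser's x. 0 = fully off, leaning 0.45 rad to the front (-x); 0.9 = fully on, leaning 0.45 rad to the back (+x). May start anywhere between; stays where left; about 1.5 N at its tip.
- sw2 (a joint): Switch 2 from the left: small white nub, 8 mm wide, 6 thick, 17 long, 24 mm between neighbours. Pivot at organiser (-20, -131, 76) mm, on top of the black block; swings along the organiser's x. 0 = fully off, leaning 0.45 rad to the front (-x); 0.9 = fully on, leaning 0.45 rad to the back (+x). May start anywhere between; stays where left; about 1.5 N at its tip.
- sw3 (a joint): Switch 3 from the left: small white nub, 8 mm wide, 6 thick, 17 long, 24 mm between neighbours. Pivot at organiser (-20, -155, 76) mm, on top of the black block; swings along the organiser's x. 0 = fully off, leaning 0.45 rad to the front (-x); 0.9 = fully on, leaning 0.45 rad to the back (+x). May start anywhere between; stays where left; about 1.5 N at its tip.
- sw4 (a joint): Switch 4 from the left: small white nub, 8 mm wide, 6 thick, 17 long, 24 mm between neighbours. Pivot at organiser (-20, -179, 76) mm, on top of the black block; swings along the organiser's x. 0 = fully off, leaning 0.45 rad to the front (-x); 0.9 = fully on, leaning 0.45 rad to the back (+x). May start anywhere between; stays where left; about 1.5 N at its tip.
- sw1_tip (a point): Tip of the nub of switch 1.
- sw2_tip (a point): Tip of the nub of switch 2.
- sw3_tip (a point): Tip of the nub of switch 3.
- sw4_tip (a point): Tip of the nub of switch 4.
- key_long_c (a point): Key with a chunky rectangular black head, 30 mm (x) by 26 mm (y) by 12 mm high, lying flat; a steel blade 9 mm wide and 3 mm thick runs from the head along its x, to 53 mm from this point. The point is the centre of the head (half-way up, 6 mm over what it lies on), where to grip it across y. 25 g. May be absent.
- key_round_c (a point): Key with a round black head, 28 mm across and 12 mm high, lying flat; a brass blade 8 mm wide and 3 mm thick runs from the head along its x, to 41 mm from this point. The point is the centre of the head (half-way up, 6 mm over what it lies on), where to grip it across y. 22 g. May be absent.
- whistle_c (a point): Yellow plastic whistle lying on its flat side, 18 mm high: a round barrel 24 mm across whose centre (half-way up, 9 mm over what it lies on) is this point, and a mouthpiece 10 mm wide, along its x to 36 mm from this point, on the barrel's +y flank (y 2 to 12 mm). Grip the barrel across y. 18 g. May be absent.
- remote_c (a point): Black car-key remote with two grey buttons, lying flat, 60 mm (x) by 34 mm (y) by 14 mm high; the point is its centre, half-way up. Grip across y. 45 g. May be absent.
- bowl: Steel key bowl, 140 mm across, 50 mm high, origin under its centre. Bystander.
- case: Black sunglasses case, 62 by 160 by 40 mm high, origin under its centre. Bystander.
- dog: White china dog figurine, about 90 mm long and 80 mm high, origin under its centre. Bystander.
Things that resemble listed ones, but are neither listed nor needed, are in the scene too. Leave any pink or white look-alike of the part that bears remote_c alone.

How it is judged:
On the way, in this order (a step that is already met when the one before it is completed fails the run):
1. every loose thing lies in the tub, let go (x of key_long_c in the frame of organiser between -0.059 and 0.059 m and y of key_long_c in the frame of organiser between -0.081 and 0.081 m and z of key_long_c in the frame of organiser between 0.04 and 0.1 m and x of key_round_c in the frame of organiser between -0.059 and 0.059 m and y of key_round_c in the frame of organiser between -0.081 and 0.081 m and z of key_round_c in the frame of organiser between 0.04 and 0.1 m and x of whistle_c in the frame of organiser between -0.059 and 0.059 m and y of whistle_c in the frame of organiser between -0.081 and 0.081 m and z of whistle_c in the frame of organiser between 0.04 and 0.1 m and x of remote_c in the frame of organiser between -0.059 and 0.059 m and y of remote_c in the frame of organiser between -0.081 and 0.081 m and z of remote_c in the frame of organiser between 0.04 and 0.1 m and contact force between each of key_long, key_round, whistle, remote and the fingers below 0.05 N), for 0.2 s.
2. the lid is shut while all three clips are still up, with everything in the tub (x of key_long_c in the frame of organiser between -0.059 and 0.059 m and y of key_long_c in the frame of organiser between -0.081 and 0.081 m and z of key_long_c in the frame of organiser between 0.04 and 0.1 m and x of key_round_c in the frame of organiser between -0.059 and 0.059 m and y of key_round_c in the frame of organiser between -0.081 and 0.081 m and z of key_round_c in the frame of organiser between 0.04 and 0.1 m and x of whistle_c in the frame of organiser between -0.059 and 0.059 m and y of whistle_c in the frame of organiser between -0.081 and 0.081 m and z of whistle_c in the frame of organiser between 0.04 and 0.1 m and x of remote_c in the frame of organiser between -0.059 and 0.059 m and y of remote_c in the frame of organiser between -0.081 and 0.081 m and z of remote_c in the frame of organiser between 0.04 and 0.1 m and value of joint lid below 0.06 rad and value of joint each of clip_fl, clip_fr, clip_side above 0.8 rad), for 0.2 s.
At the end, for the whole second after the job is handed in: Everything that was there lies inside the tub (its point within the walls and below the rim) at rest; lid shut (below 0.06 rad); each clip within 0.15 rad of fully down; switches 1 and 3 above 0.65 (on), 2 and 4 below 0.25 (off) (x of key_long_c in the frame of organiser between -0.059 and 0.059 m and y of key_long_c in the frame of organiser between -0.081 and 0.081 m and z of key_long_c in the frame of organiser between 0.04 and 0.1 m and x of key_round_c in the frame of organiser between -0.059 and 0.059 m and y of key_round_c in the frame of organiser between -0.081 and 0.081 m and z of key_round_c in the frame of organiser between 0.04 and 0.1 m and x of whistle_c in the frame of organiser between -0.059 and 0.059 m and y of whistle_c in the frame of organiser between -0.081 and 0.081 m and z of whistle_c in the frame of organiser between 0.04 and 0.1 m and x of remote_c in the frame of organiser between -0.059 and 0.059 m and y of remote_c in the frame of organiser between -0.081 and 0.081 m and z of remote_c in the frame of organiser between 0.04 and 0.1 m and linear speed of each of key_long, key_round, whistle, remote below 0.02 m/s and value of joint lid below 0.06 rad and value of joint each of clip_fl, clip_fr, clip_side below 0.15 rad and value of joint each of sw1, sw3 above 0.65 rad and value of joint each of sw2, sw4 below 0.25 rad); the robot touches nothing.
It fails at once if the key bowl is pushed more than 3 cm or tipped over (distance of bowl from where it was at the start of the episode above 0.03 m or angle between bowl's own z axis and vertical above 0.4 rad).
It fails at once if the sunglasses case is pushed more than 3 cm or tipped over (distance of case from where it was at the start of the episode above 0.03 m or angle between case's own z axis and vertical above 0.4 rad).
It fails at once if the china dog is pushed more than 3 cm or tipped over (distance of dog from where it was at the start of the episode above 0.03 m or angle between dog's own z axis and vertical above 0.4 rad).
Of key_long, key_round, whistle, remote only 3 to 4 are there at a start; the rules pass over those that are not, and their reading is None.
At some moment in a run one of key_long, key_round, whistle, remote may be knocked a few centimetres aside while the robot is not near it.
Once in a run the grip may slacken for a moment while it holds something.
It also fails if it takes over 210 s, if anything falls off the work surface, if the arm or the gripper's body presses on something with over 40 N, if the wrist force passes 120 N, or if a joint passes its speed limit or range.

## Working session

There is one attempt and no reset: what is moved stays moved. The work goes in short steps, Python scripts to look and compute and a tool call to move; the robot and the scene stay as the last step left them, time stands still between calls to the robot, and variables do not carry over. Pictures are saved under pics/ and viewed, at most 15 in all, crops included, and the job is handed in when it is done.

Besides the shell and the picture viewer there is one more tool, called after ">>>" by a JSON object that holds its "op" and its "data", one argument or row to a line. servo_tool: Moves the arm, as the interface text tells. Its arguments: {"type":"object","properties":{"commands":{"type":"string"}},"required":["commands"]}

```bash
mkdir -p pics; cat > h.py <<'E'
from bench import *
import numpy as np, cv2
from scipy.spatial.transform import Rotation as Ro
def snap(name,fn,crop=None,scale=1):
    c=calibration(name); im=camera(name)
    np.savez('pics/%s.npz'%fn,im=im,**c)
    o=im
    if crop: o=im[crop[1]:crop[3],crop[0]:crop[2]]
    if scale!=1: o=cv2.resize(o,None,fx=scale,fy=scale,interpolation=cv2.INTER_CUBIC)
    cv2.imwrite('pics/%s.png'%fn,o); return im,c
def ray(c,u,v,fish=False):
    x=(u-c['cx'])/c['fx'];y=(v-c['cy'])/c['fy']
    if fish:
        r=np.hypot(x,y); d=np.array([x/r*np.sin(r),y/r*np.sin(r),np.cos(r)]) if r>1e-9 else np.array([0,0,1.])
    else: d=np.array([x,y,1.])
    R=np.array(c['R']);t=np.array(c['t']); return -R.T@t, R.T@d/np.linalg.norm(d)
def atz(c,u,v,z,fish=False):
    o,d=ray(c,u,v,fish); return o+d*(z-o[2])/d[2]
def tri(rs):
    A=0;b=0
    for o,d in rs:
        P=np.eye(3)-np.outer(d,d);A=A+P;b=b+P@o
    x=np.linalg.solve(A,b); return x,[np.linalg.norm((np.eye(3)-np.outer(d,d))@(x-o)) for o,d in rs]
def proj(c,X,fish=False):
    p=np.array(c['R'])@np.array(X)+np.array(c['t'])
    if fish:
        r=np.hypot(p[0],p[1]);th=np.arctan2(r,p[2]);return c['fx']*p[0]/r*th+c['cx'],c['fy']*p[1]/r*th+c['cy']
    return c['fx']*p[0]/p[2]+c['cx'],c['fy']*p[1]/p[2]+c['cy']
def load(fn): return dict(np.load('pics/%s.npz'%fn))
E
python3 - <<'E'
from h import *
a,_=snap('scene','s0',scale=1.5);b,_=snap('top','t0',scale=1.5)
o=get_obs();print(o)
for n in('scene','top','wrist'):
    c=calibration(n);print(n,c['fx'],c['cx'],c['cy'],-np.array(c['R']).T@c['t'],np.array(c['R']).round(3).tolist())
E
```

```text
{'time_s': 0.1, 'q': array([-1.35930744e+00,  1.81492387e-01,  1.60789140e+00,  9.78777756e-06,
        1.35380711e+00, -2.06307601e-01]), 'dq': array([-0.00028282, -0.00249919, -0.0015802 , -0.00078278, -0.00055452,
       -0.00034429]), 'joint_efforts': array([ 3.52766856e-04, -4.45874763e+01, -3.52238131e+01, -3.67036691e-04,
        4.14589798e-03, -2.04556994e-05]), 'eef_pos': array([ 0.23321422, -0.52504388,  0.23046786]), 'eef_rot': array([-7.99131161e-04,  9.78259900e-01,  2.07381121e-01,  2.70803169e-06]), 'wrist_force': array([0.01246998, 0.26694033, 0.1427053 ]), 'torque': array([-0.08732215, -0.00763426, -0.02103476]), 'grasp_force': 0.0, 'opening': 0.9965663093842727}
scene 350.21870568363613 257.16144125118285 197.56365657852646 [1.19529604 0.12128018 0.86121224] [[-0.2, 0.98, 0.007], [0.757, 0.159, -0.633], [-0.622, -0.121, -0.774]]
top 351.06624783489184 256.1640746440867 194.65012590662135 [0.41612963 0.00151694 0.98252356] [[-0.017, -1.0, -0.011], [-0.987, 0.018, -0.161], [0.161, 0.008, -0.987]]
wrist 297.3186396354542 253.64177161285568 189.5044151201926 [ 0.30905399 -0.49132575  0.37340808] [[0.406, -0.914, -0.002], [-0.865, -0.385, 0.321], [-0.294, -0.128, -0.947]]
```

View pics/s0.png

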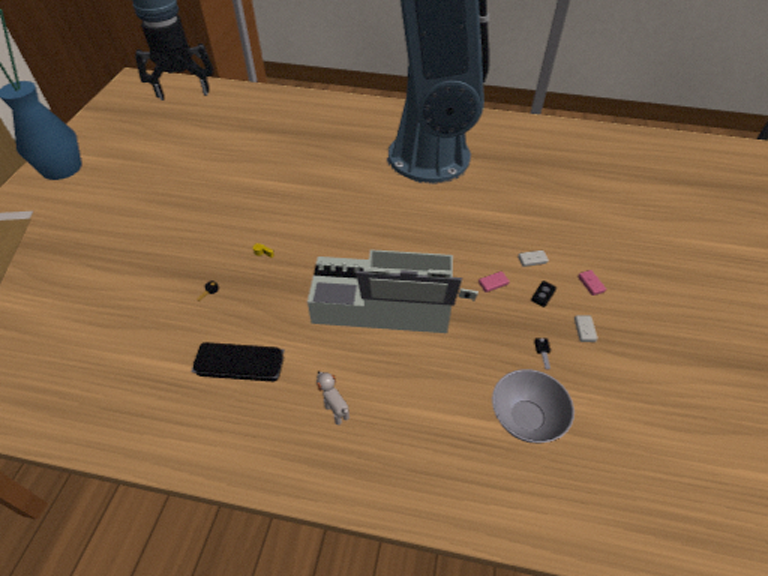

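View pics/t0.png

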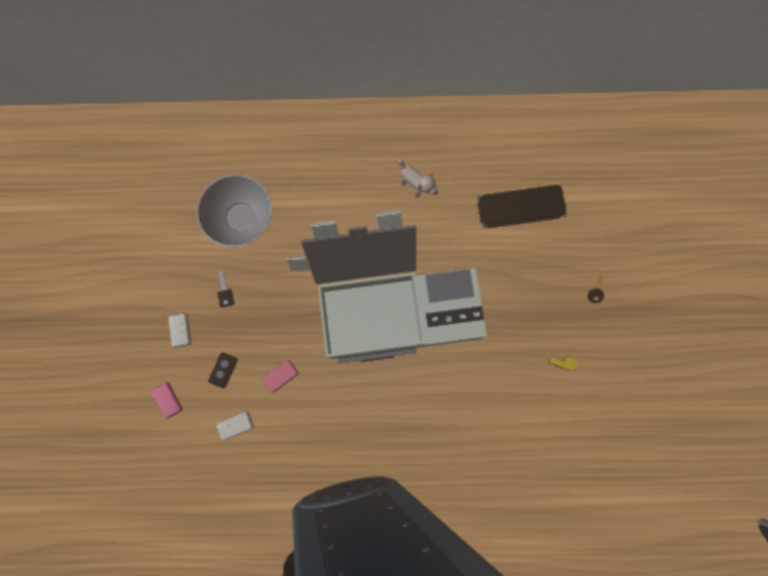

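The scene view shows the organiser at about (385,290), the whistle at (259,249), the round key at (211,288), the long key at (542,346) and the black remote at (543,293). The top view shows the tub with its lid leaning back at (370,318), the switches at (455,316), the round key at (596,296), the whistle at (570,364) and the long key at (225,298).

The remote candidates in the top view are black (223,370), pink (280,376) and (167,400), and white (179,330) and (234,426). Only (223,370) is black with two grey buttons, so it is remote_c. I'll confirm that in a crop.

```bash
python3 - <<'E'
from h import *
t=load('t0');s=load('s0')
P={'long':((225,298),(542,346)),'longend':((222,272),(546,366)),'remote':((223,370),(543,293)),'round':((596,296),(211,288)),'roundend':((601,276),(199,300)),'whis':((570,364),(259,249)),'whend':((551,361),(272,254))}
for k,(a,b) in P.items():
    a=np.array(a)/1.5;b=np.array(b)/1.5
    x,r=tri([ray(t,*a),ray(s,*b)]);print(k,x.round(4),np.round(r,4),atz(t,*a,.006)[:2].round(4))
for k,a,z in(('tubFL',(326,357),.1),('tubBL',(319,283),.1),('deckFR',(485,337),.07),('deckBR',(477,269),.07),('tubFR',(418,346),.1),('bowl',(241,217),0),('case',(522,205),.04),('dog',(419,180),.04)):
    print(k,atz(t,a[0]/1.5,a[1]/1.5,z).round(4))
im=t['im']
a=cv2.resize(im[170:300,90:220],(390,390),interpolation=2);b=cv2.resize(im[140:245,185:335],(557,390),interpolation=2)[:,:400]
w=cv2.resize(im[180:260,360:420],(0,0),fx=3,fy=3,interpolation=2)
b=cv2.resize(im[140:245,200:330],(400,390),interpolation=2)
cv2.imwrite('pics/m0.png',np.hstack([a,b]))
E
```

```text
long [0.5694 0.3106 0.0065] [0.001 0.001] [0.5696 0.3097]
longend [0.6183 0.3168 0.0121] [0.0016 0.0016] [0.6196 0.317 ]
remote [0.4353 0.3094 0.0101] [0.0015 0.0015] [0.4355 0.309 ]
round [ 0.5604 -0.3842  0.0041] [0.0021 0.0021] [ 0.5607 -0.3856]
roundend [ 0.5977 -0.395   0.0062] [0.0028 0.0028] [ 0.5985 -0.398 ]
whis [ 0.435  -0.323   0.0104] [0.0034 0.0034] [ 0.4357 -0.328 ]
whend [ 0.4411 -0.2902  0.0072] [0.0031 0.0031] [ 0.4417 -0.2937]
tubFL [0.4522 0.1079 0.1   ]
tubBL [0.5777 0.12   0.1   ]
deckFR [ 0.4831 -0.1635  0.07  ]
deckBR [ 0.6032 -0.1551  0.07  ]
tubFR [ 0.4678 -0.0458  0.1   ]
bowl [ 0.7291  0.2855 -0.    ]
case [ 0.729  -0.2491  0.04  ]
dog [ 0.7817 -0.0592  0.04  ]
```

View pics/m0.png

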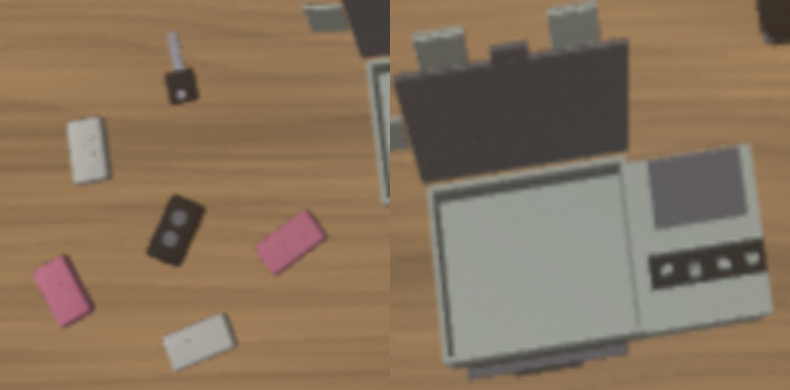

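The crop confirms it: the black item at (176,230) with two grey buttons is the remote, and the pink and white ones are decoys. Next I'll go above the whistle, turning the tool to about 69°.

>>> {"op": "servo_tool", "data": {
  "commands": "0 0 0 50 -20 16 0.65;0 0 0 50 -20 16 0.65;0 0 0 50 -20 16 0.65;0 0 0 50 -20 16 0.65;0 0 0 50 -20 16 0.65"
}}

```text
time_s: 0.72
eef_pos: [0.4221, -0.3312, 0.1506]
eef_rot: [-0.0, 0.978, 0.207, -0.0]
wrist_force: [0.5, -0.5, 0.0]
opening: 0.65
grasp_force: 0.0
```

>>> {"op": "servo_tool", "data": {
  "commands": "0 0 -0.16 5 0 0 0.65;0 0 -0.16 5 0 0 0.65;0 0 -0.16 0 0 0 0.65;0 0 -0.16 0 0 0 0.65;0 0 -0.14 0 0 0 0.65"
}}

```text
time_s: 1.35
eef_pos: [0.4298, -0.3276, 0.1508]
eef_rot: [-0.0, 0.825, 0.566, -0.0]
wrist_force: [0.9, 0.5, -0.3]
opening: 0.646
grasp_force: 0.0
```

```bash
cat >> h.py <<'E'
def pose():
    o=get_obs();w,x,y,z=o['eef_rot'];R=Ro.from_quat([x,y,z,w]).as_matrix()
    return np.array(o['eef_pos']),R,np.degrees(np.arctan2(R[1,0],R[0,0])),o
def go(x,y,z,psi):
    p,R,s,o=pose();d=np.array([x,y,z])-p
    a=(psi-s+90)%180-90; Rn=R@Ro.from_euler('z',-np.radians(a)).as_matrix()
    print('at',p.round(4),'psi %.1f'%s,'tilt',R[:2,2].round(3),'t',round(o['time_s'],1),'| shift if first',(R.T@d*1000).round(1),'turn wz %.3f'%-np.radians(a),'| shift after turn',(Rn.T@d*1000).round(1))
O=np.array([.5238,.0321]);YAW=5.5
def org(x,y,z=0):
    a=np.radians(YAW);return np.array([O[0]+x*np.cos(a)-y*np.sin(a),O[1]+x*np.sin(a)+y*np.cos(a),z])
E
python3 - <<'E'
from h import *
go(.435,-.325,.15,69)
im,c=snap('wrist','w1')
u,v=proj(c,[.435,-.325,.009],True);print(u,v)
b=im.astype(int);m=((b[...,1]-b[...,0]>60)&(b[...,2]-b[...,0]>90)).astype(np.uint8)
n,l,st,ce=cv2.connectedComponentsWithStats(m)
for i in range(1,n):
    if st[i,4]>60: print(st[i],ce[i],atz(c,*ce[i],.009,True))
u,v=int(u),int(v);cv2.imwrite('pics/w1c.png',cv2.resize(im[max(0,v-75):v+75,max(0,u-100):u+100],None,fx=4,fy=4));print(max(0,u-100),max(0,v-75))
E
```

```text
at [ 0.4298 -0.3276  0.1508] psi 68.9 tilt [-0.001  0.001] t 1.4 | shift if first [4.3 3.9 0.8] turn wz -0.002 | shift after turn [4.3 3.9 0.8]
257.84498481892234 172.71149182035987
[247 134  24  51 791] [255.8369153  162.84197219] [ 0.43674645 -0.31486323  0.009     ]
157 97
```

View pics/w1c.png

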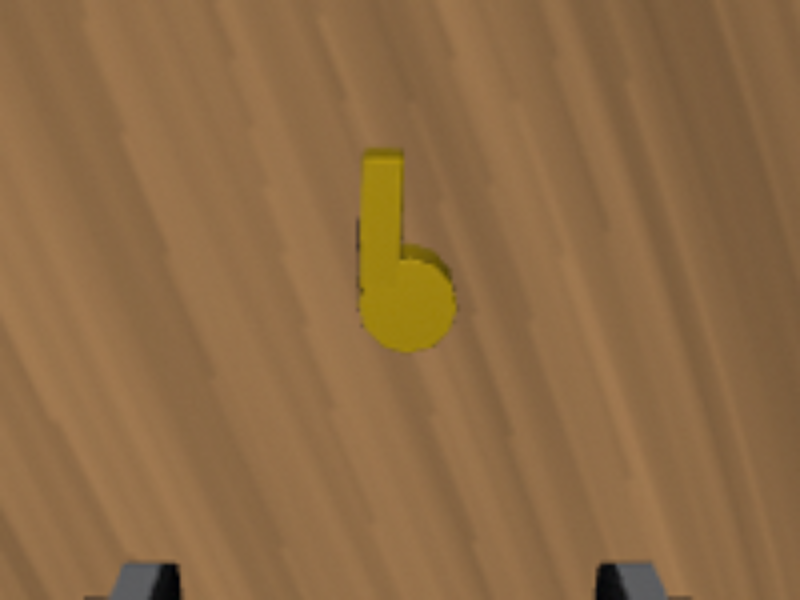

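The wrist crop shows the whistle squarely aligned with the tool. The barrel-top centre is at crop (408,304), which is pixel (259,173), and the mouthpiece points up the picture.

```bash
python3 - <<'E'
from h import *
c=load('w1');x=atz(c,259,173,.018,True);print(x)
t=load('t0');print(tri([ray(c,259,173,True),ray(load('s0'),259/1.5,249/1.5)]))
go(x[0],x[1],.006,69)
E
```

```text
[ 0.43671706 -0.32329989  0.018     ]
(array([ 0.43524608, -0.32248258,  0.01001878]), [np.float64(0.0029665297366929205), np.float64(0.002966529736692987)])
at [ 0.4298 -0.3276  0.1508] psi 69.2 tilt [-0.001  0.001] t 1.4 | shift if first [  6.4   5.1 144.8] turn wz 0.004 | shift after turn [  6.5   5.  144.8]
```

>>> {"op": "servo_tool", "data": {
  "commands": "0 0 0 6 5 40 0.65;0 0 0 0 0 40 0.65;0 0 0 0 0 40 0.65;0 0 0 0 0 24 0.65;0 0 0 0 0 0 0.65"
}}

```text
time_s: 2.02
eef_pos: [0.4353, -0.3225, 0.0051]
eef_rot: [-0.003, 0.826, 0.563, -0.0]
wrist_force: [-0.9, -0.2, -0.1]
opening: 0.652
grasp_force: 0.0
```

>>> {"op": "servo_tool", "data": {
  "commands": "0 0 0 0 0 0 0;0 0 0 0 0 0 0;0 0 0 0 0 0 0;0 0 0 0 0 0 0;0 0 0 0 0 0 0"
}}

```text
time_s: 2.65
eef_pos: [0.4378, -0.3252, 0.0091]
eef_rot: [0.001, 0.826, 0.564, 0.0]
wrist_force: [0.1, 0.8, 6.8]
opening: 0.243
grasp_force: 58.8
```

>>> {"op": "servo_tool", "data": {
  "commands": "0 0 0 0 0 -40 0;0 0 0 0 0 -50 0;0 0 0 0 0 -50 0;0 0 0 0 0 -50 0;0 0 0 0 0 0 0"
}}

```text
time_s: 3.28
eef_pos: [0.4391, -0.3266, 0.2031]
eef_rot: [0.005, 0.826, 0.564, 0.001]
wrist_force: [0.6, 0.8, -0.1]
opening: 0.252
grasp_force: 58.8
```

```bash
python3 - <<'E'
from h import *
x=org(0.0,-.03,.16);print(x)
go(*x,5.5)
snap('wrist','w2')
E
```

```text
[0.52667537 0.00223811 0.16      ]
at [ 0.4391 -0.3266  0.2031] psi 68.6 tilt [ 0.007 -0.008] t 3.3 | shift if first [338.4 -38.7  41.1] turn wz 1.102 | shift after turn [ 118.4 -319.3   41.1]
```

```bash
python3 - <<'E'
from h import *
im=load('w2')['im'];b=im.astype(int);m=((b[...,1]-b[...,0]>60)&(b[...,2]-b[...,0]>90));print(m.sum())
go(*org(-.02,-.055,.075),95.5)
E
```

```text
2652
at [ 0.4379 -0.3253  0.2002] psi 68.6 tilt [ 0.004 -0.004] t 3.3 | shift if first [306.4 -43.9 124.1] turn wz -0.469 | shift after turn [293.1  99.3 124.1]
```

>>> {"op": "servo_tool", "data": {
  "commands": "0 0 -0.16 0 0 0 0;0 0 -0.16 0 0 0 0;0 0 -0.15 0 0 0 0;0 0 0 50 17 0 0;0 0 0 50 17 0 0"
}}

```text
time_s: 3.95
eef_pos: [0.4602, -0.22, 0.1956]
eef_rot: [-0.001, 0.673, 0.74, 0.0]
wrist_force: [-0.1, -0.1, -0.2]
opening: 0.249
grasp_force: 58.8
```

>>> {"op": "servo_tool", "data": {
  "commands": "0 0 0 50 17 0 0;0 0 0 50 17 0 0;0 0 0 50 17 20 0;0 0 0 43 14 20 0;0 0 0 0 0 30 0"
}}

```text
time_s: 4.58
eef_pos: [0.5067, -0.0198, 0.1259]
eef_rot: [-0.0, 0.67, 0.742, 0.0]
wrist_force: [0.6, -0.5, 0.0]
opening: 0.246
grasp_force: 58.8
```

```bash
python3 - <<'E'
from h import *
im,c=snap('wrist','w3',scale=1.5)
go(*org(-.02,-.055,.072),95.5)
t=snap('top','t1')
E
```

```text
at [ 0.5035 -0.0203  0.1214] psi 95.7 tilt [-0.008  0.002] t 4.6 | shift if first [-5.   5.5 49.4] turn wz 0.004 | shift after turn [-5.   5.5 49.4]
```

View pics/w3.png

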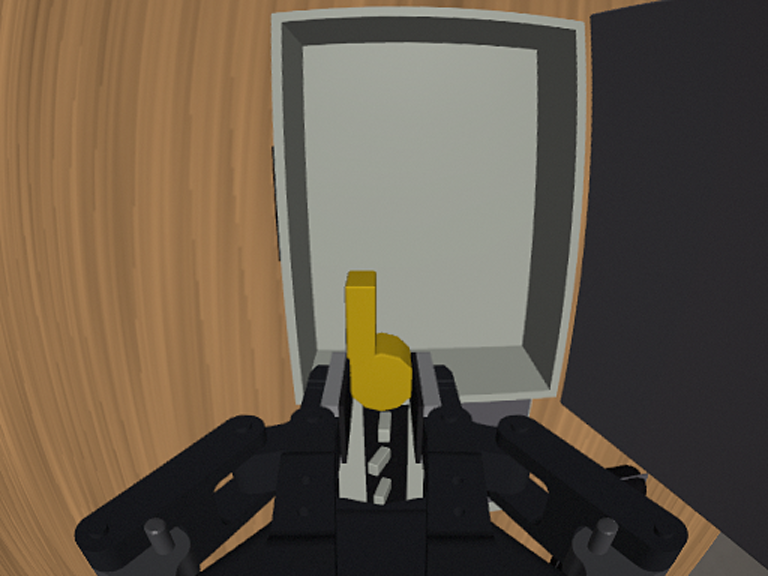

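The whistle is held over the tub. The tub rim corners are at (271,14), (584,20) and (553,395). I'll lower it and release.

```bash
python3 - <<'E'
from h import *
c=load('w3')
for n,p,(x,y) in(('FL',(271,14),(-61,83)),('BL',(584,20),(61,83)),('BR',(553,395),(61,-83))):
    print(n,atz(c,p[0]/1.5,p[1]/1.5,.1,True).round(4),org(x/1e3,y/1e3,.1).round(4))
E
```

```text
FL [0.4521 0.1091 0.1   ] [0.4551 0.1089 0.1   ]
BL [0.5734 0.1245 0.1   ] [0.5766 0.1206 0.1   ]
BR [ 0.591  -0.0407  0.1   ] [ 0.5925 -0.0447  0.1   ]
```

>>> {"op": "servo_tool", "data": {
  "commands": "0 0 0 0 5 25 0;0 0 0 0 0 25 0;0 0 0 0 0 0 0;0 0 0 0 0 0 0.45;0 0 0 0 0 0 0.45"
}}

```text
time_s: 5.3
eef_pos: [0.5129, -0.023, 0.0787]
eef_rot: [0.001, 0.672, 0.74, 0.001]
wrist_force: [0.2, -0.2, 0.0]
opening: 0.448
grasp_force: 0.0
```

>>> {"op": "servo_tool", "data": {
  "commands": "0 0 0 0 0 0 0.45;0 0 0 0 0 -25 0.45;0 0 0 0 0 -35 0.45;0 0 0 0 0 -35 0.45;0 0 0 0 0 -30 0.45"
}}

```text
time_s: 5.92
eef_pos: [0.5123, -0.0225, 0.2043]
eef_rot: [0.001, 0.672, 0.741, 0.0]
wrist_force: [0.2, -0.0, -0.4]
opening: 0.448
grasp_force: 0.0
```

```bash
python3 - <<'E'
from h import *
c=load('t0')
im,c=snap('wrist','w4')
b=im.astype(int);m=((b[...,1]-b[...,0]>60)&(b[...,2]-b[...,0]>90)).astype(np.uint8)
n,l,st,ce=cv2.connectedComponentsWithStats(m)
for i in range(1,n):
    if st[i,4]>60: print(st[i],ce[i],atz(c,*ce[i],.061,True))
go(.561,-.386,.14,-75)
E
```

```text
[242 140  25  50 764] [251.83638743 168.03272251] [ 0.50996397 -0.01411818  0.061     ]
at [ 0.5145 -0.023   0.2085] psi 95.6 tilt [ 0.008 -0.002] t 6.0 | shift if first [-365.6   10.6   69.6] turn wz -0.164 | shift after turn [-362.4  -49.4   69.6]
```

The whistle is in the tub. Next is the round key: translate, then turn to 163°.

```bash
sed -i 's/^O=.*/O=np.array([.5217,.0342]);YAW=6.2/' h.py
```

>>> {"op": "servo_tool", "data": {
  "commands": "0 0 0 -45 1 0 0.6;0 0 0 -45 1 0 0.6;0 0 0 -45 1 0 0.6;0 0 0 -45 1 0 0.6;0 0 0 -45 1 15 0.6"
}}

```text
time_s: 6.6
eef_pos: [0.5398, -0.248, 0.1889]
eef_rot: [0.002, 0.672, 0.741, 0.0]
wrist_force: [-0.1, 1.2, 0.1]
opening: 0.6
grasp_force: 0.0
```

>>> {"op": "servo_tool", "data": {
  "commands": "0 0 0 -45 1 15 0.6;0 0 0 -45 1 15 0.6;0 0 0 -45 1 15 0.6;0 0 -0.17 0 0 0 0.6;0 0 -0.17 0 0 0 0.6"
}}

```text
time_s: 7.22
eef_pos: [0.5544, -0.3807, 0.1416]
eef_rot: [-0.0, 0.535, 0.845, 0.0]
wrist_force: [1.0, -0.8, -0.8]
opening: 0.598
grasp_force: 0.0
```

>>> {"op": "servo_tool", "data": {
  "commands": "0 0 -0.17 0 0 0 0.6;0 0 -0.17 0 0 0 0.6;0 0 -0.17 0 0 0 0.6;0 0 -0.17 0 0 0 0.6;0 0 -0.15 0 0 0 0.6"
}}

```text
time_s: 7.85
eef_pos: [0.5549, -0.38, 0.1425]
eef_rot: [0.0, 0.149, 0.989, -0.0]
wrist_force: [0.4, 0.2, 0.5]
opening: 0.598
grasp_force: 0.0
```

```bash
python3 - <<'E'
from h import *
go(.561,-.386,.14,163)
im,c=snap('wrist','w5')
for z in(.012,):
    print([proj(c,[.561,-.386,z],True),proj(c,[.598,-.397,.006],True)])
u,v=map(int,proj(c,[.561,-.386,.012],True));x0,y0=max(0,u-100),max(0,v-75);print(x0,y0)
cv2.imwrite('pics/w5c.png',cv2.resize(im[y0:y0+150,x0:x0+200],None,fx=4,fy=4))
E
```

```text
at [ 0.5549 -0.38    0.1425] psi 162.9 tilt [ 0. -0.] t 7.8 | shift if first [-7.6 -3.9  2.5] turn wz -0.002 | shift after turn [-7.6 -3.9  2.5]
[(np.float64(249.09664352523524), np.float64(187.27797958793138)), (np.float64(249.72762048462758), np.float64(220.91576844115858))]
149 112
```

View pics/w5c.png

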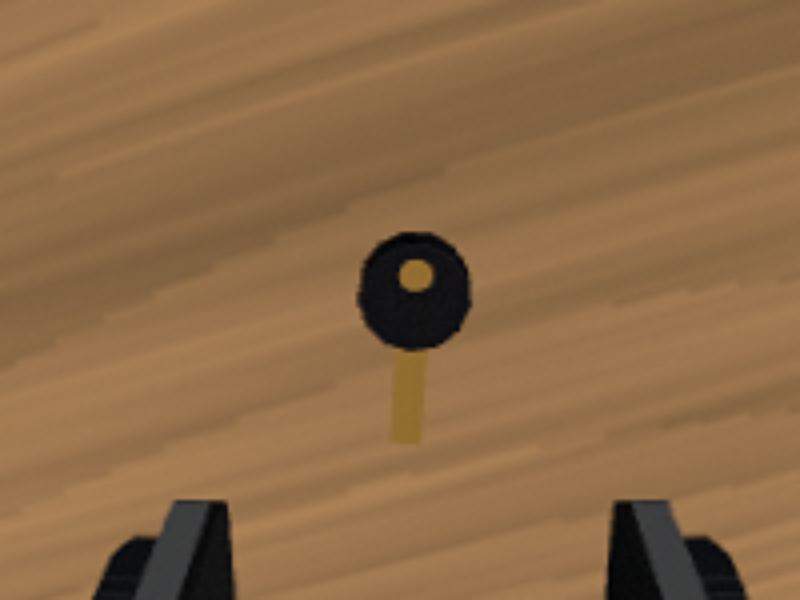

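The crop shows the round key's head at (414,291), which is pixel (252.5,184.8). The blade points down the picture and the tool is aligned with it.

```bash
python3 - <<'E'
from h import *
c=load('w5');x=atz(c,252.5,185,.011,True);print(x,tri([ray(c,252.5,185,True),ray(load('s0'),211/1.5,288/1.5)]))
go(x[0],x[1],.006,163)
E
```

```text
[ 0.56006201 -0.38226311  0.011     ] (array([ 0.56150943, -0.38211671,  0.00503959]), [np.float64(0.000807755300741011), np.float64(0.0008077553007410713)])
at [ 0.5548 -0.38    0.1424] psi 163.2 tilt [ 0. -0.] t 7.9 | shift if first [ -5.6  -0.6 136.4] turn wz 0.004 | shift after turn [ -5.6  -0.6 136.4]
```

>>> {"op": "servo_tool", "data": {
  "commands": "0 0 0 -6 -1 40 0.6;0 0 0 0 0 40 0.6;0 0 0 0 0 36 0.6;0 0 0 0 0 20 0.6;0 0 0 0 0 0 0.6"
}}

```text
time_s: 8.52
eef_pos: [0.5594, -0.382, 0.0048]
eef_rot: [-0.001, 0.152, 0.988, 0.001]
wrist_force: [0.5, 0.1, -0.6]
opening: 0.596
grasp_force: 0.0
```

>>> {"op": "servo_tool", "data": {
  "commands": "0 0 0 0 0 0 0;0 0 0 0 0 0 0;0 0 0 0 0 0 0;0 0 0 0 0 0 0;0 0 0 0 0 0 0"
}}

```text
time_s: 9.15
eef_pos: [0.5615, -0.384, 0.0088]
eef_rot: [0.002, 0.151, 0.988, -0.001]
wrist_force: [0.3, 0.6, 7.0]
opening: 0.273
grasp_force: 58.7
```

>>> {"op": "servo_tool", "data": {
  "commands": "0 0 0 0 0 -40 0;0 0 0 0 0 -50 0;0 0 0 0 0 -50 0;0 0 0 0 0 -50 0;0 0 0 0 0 0 0"
}}

```text
time_s: 9.78
eef_pos: [0.5628, -0.3851, 0.2035]
eef_rot: [0.005, 0.151, 0.988, -0.003]
wrist_force: [0.0, -0.9, -0.8]
opening: 0.267
grasp_force: 58.9
```

>>> {"op": "servo_tool", "data": {
  "commands": "0 0 0.17 0 0 0 0;0 0 0.17 0 0 0 0;0 0 0.17 0 0 0 0;0 0 0.17 0 0 0 0;0 0 0.17 0 0 0 0"
}}

```text
time_s: 10.4
eef_pos: [0.5598, -0.3823, 0.1952]
eef_rot: [-0.001, 0.548, 0.837, 0.0]
wrist_force: [0.3, -0.7, -0.5]
opening: 0.273
grasp_force: 58.9
```

>>> {"op": "servo_tool", "data": {
  "commands": "0 0 0.17 0 0 0 0;0 0 0.14 0 0 0 0;0 0 0 0 0 0 0"
}}

```text
time_s: 10.78
eef_pos: [0.5599, -0.3824, 0.1954]
eef_rot: [-0.001, 0.668, 0.744, 0.0]
wrist_force: [-0.3, -0.0, -0.4]
opening: 0.274
grasp_force: 58.9
```

```bash
python3 - <<'E'
from h import *
go(*org(.02,-.01,.075),96.2)
snap('wrist','w6')
E
```

```text
at [ 0.5599 -0.3824  0.1954] psi 96.2 tilt [-0.001  0.001] t 10.8 | shift if first [408.2  27.1 120.8] turn wz -0.000 | shift after turn [408.2  27.2 120.8]
```

>>> {"op": "servo_tool", "data": {
  "commands": "0 0 0 51 3 0 0;0 0 0 51 3 0 0;0 0 0 51 3 0 0;0 0 0 51 3 0 0;0 0 0 51 3 0 0"
}}

```text
time_s: 11.45
eef_pos: [0.5475, -0.126, 0.1962]
eef_rot: [0.0, 0.667, 0.745, 0.0]
wrist_force: [0.8, 0.2, -0.5]
opening: 0.273
grasp_force: 58.9
```

>>> {"op": "servo_tool", "data": {
  "commands": "0 0 0 51 4 0 0;0 0 0 51 4 0 0;0 0 0 51 4 20 0;0 0 0 0 0 35 0;0 0 0 0 0 35 0"
}}

```text
time_s: 12.08
eef_pos: [0.5436, 0.0268, 0.1056]
eef_rot: [0.0, 0.666, 0.746, 0.0]
wrist_force: [1.1, 0.3, -0.6]
opening: 0.271
grasp_force: 58.9
```

>>> {"op": "servo_tool", "data": {
  "commands": "0 0 0 0 0 30 0;0 0 0 0 0 0 0;0 0 0 0 0 0 0.45;0 0 0 0 0 0 0.45;0 0 0 0 0 0 0.45"
}}

```text
time_s: 12.7
eef_pos: [0.5444, 0.0256, 0.0776]
eef_rot: [0.001, 0.668, 0.744, 0.001]
wrist_force: [0.6, 0.1, -0.7]
opening: 0.448
grasp_force: 0.0
```

>>> {"op": "servo_tool", "data": {
  "commands": "0 0 0 0 0 -20 0.45;0 0 0 0 0 -35 0.45;0 0 0 0 0 -35 0.45;0 0 0 0 0 -30 0.45;0 0 0 0 0 0 0.45"
}}

```text
time_s: 13.32
eef_pos: [0.5456, 0.0254, 0.1999]
eef_rot: [0.003, 0.668, 0.744, 0.002]
wrist_force: [0.1, -0.4, -0.2]
opening: 0.45
grasp_force: 0.0
```

```bash
python3 - <<'E'
from h import *
im,c=snap('wrist','w7',scale=1.5)
go(.4355,.309,.15,153)
E
```

```text
at [0.5444 0.0256 0.1978] psi 96.1 tilt [ 0.003 -0.001] t 13.4 | shift if first [293.4 -78.1  47.3] turn wz -0.992 | shift after turn [225.8 203.   47.3]
```

View pics/w7.png

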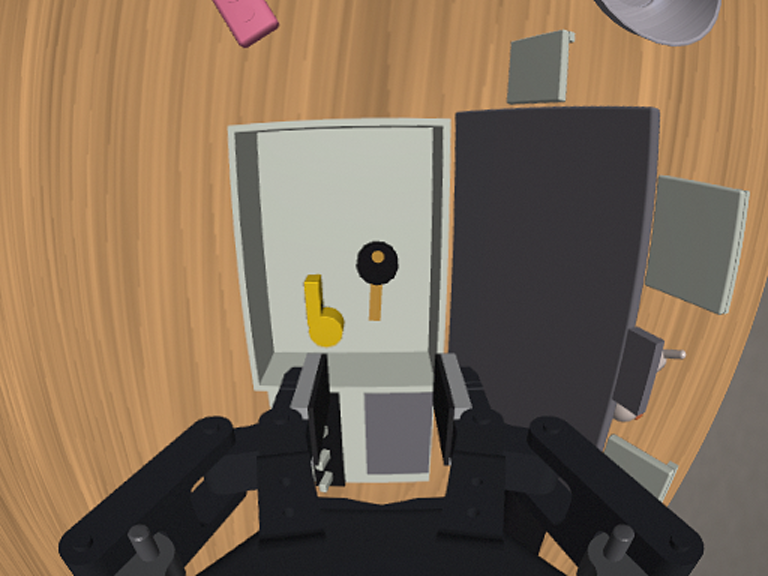

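The whistle (325,325) and the round key (377,262) both lie in the tub. Next is the remote.

>>> {"op": "servo_tool", "data": {
  "commands": "0 0 0 49 -13 0 0.75;0 0 0 49 -13 0 0.75;0 0 0 49 -13 0 0.75;0 0 0 49 -13 0 0.75;0 0 0 49 -13 20 0.75"
}}

```text
time_s: 14.0
eef_pos: [0.4524, 0.264, 0.1763]
eef_rot: [0.0, 0.668, 0.744, 0.001]
wrist_force: [0.8, 1.1, 0.2]
opening: 0.746
grasp_force: 0.0
```

>>> {"op": "servo_tool", "data": {
  "commands": "0 0 0 48 -13 26 0.75;0 0 -0.17 0 0 0 0.75;0 0 -0.17 0 0 0 0.75;0 0 -0.17 0 0 0 0.75;0 0 -0.17 0 0 0 0.75"
}}

```text
time_s: 14.62
eef_pos: [0.4336, 0.3084, 0.1487]
eef_rot: [-0.001, 0.379, 0.925, -0.001]
wrist_force: [-0.2, 0.9, 0.5]
opening: 0.747
grasp_force: 0.0
```

>>> {"op": "servo_tool", "data": {
  "commands": "0 0 -0.17 0 0 0 0.75;0 0 -0.14 0 0 0 0.75;0 0 0 0 0 0 0.75"
}}

```text
time_s: 15.0
eef_pos: [0.4338, 0.3084, 0.149]
eef_rot: [-0.001, 0.235, 0.972, -0.001]
wrist_force: [0.0, 0.1, -0.5]
opening: 0.748
grasp_force: 0.0
```

```bash
python3 - <<'E'
from h import *
go(.4355,.309,.15,153)
im,c=snap('wrist','w8')
u,v=map(int,proj(c,[.4355,.309,.014],True));x0,y0=max(0,u-100),max(0,v-75);print(x0,y0,u,v)
cv2.imwrite('pics/w8c.png',cv2.resize(im[y0:y0+150,x0:x0+200],None,fx=4,fy=4))
E
```

```text
at [0.4338 0.3084 0.149 ] psi 152.8 tilt [-0.002 -0.001] t 15.0 | shift if first [-1.2  1.3 -1. ] turn wz -0.004 | shift after turn [-1.2  1.3 -1. ]
154 104 254 179
```

View pics/w8c.png

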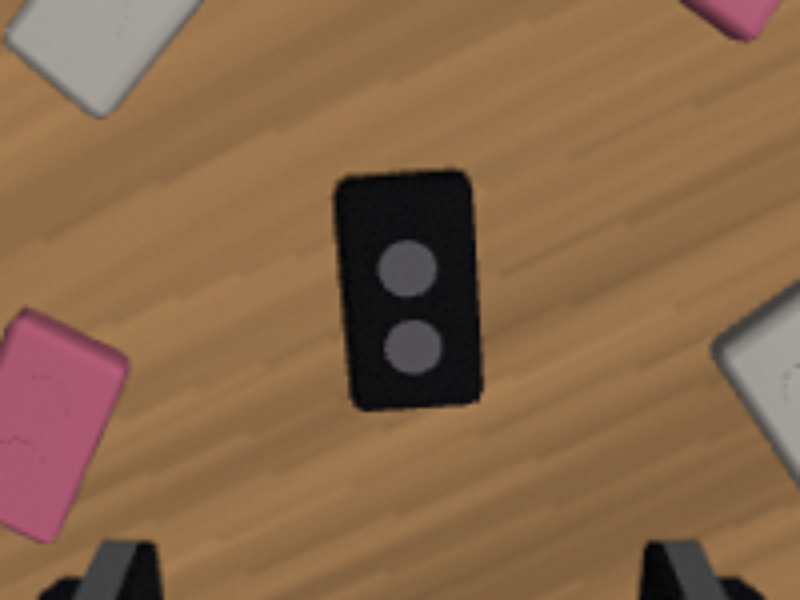

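The crop shows the black remote's centre at (408,290), which is pixel (256,176.5), turned about 3.5° anticlockwise. The decoys are clear of the fingers.

```bash
python3 - <<'E'
from h import *
c=load('w8');x=atz(c,256,176.5,.013,True);print(x,tri([ray(c,256,176.5,True),ray(load('s0'),543/1.5,293/1.5)]))
go(x[0],x[1],.006,156.4)
E
```

```text
[0.43322255 0.31152064 0.013     ] (array([0.43414469, 0.31106678, 0.00945819]), [np.float64(7.3102362958576725e-06), np.float64(7.310236295819783e-06)])
at [0.4339 0.3084 0.1492] psi 152.7 tilt [-0.002 -0.001] t 15.1 | shift if first [  1.9   2.6 143.2] turn wz -0.065 | shift after turn [  1.7   2.7 143.2]
```

>>> {"op": "servo_tool", "data": {
  "commands": "0 0 -0.06 0 0 20 0.75;0 0 0 2 3 40 0.75;0 0 0 0 0 40 0.75;0 0 0 0 0 42 0.75;0 0 0 0 0 0 0.75"
}}

```text
time_s: 15.68
eef_pos: [0.4306, 0.3108, 0.0048]
eef_rot: [-0.003, 0.207, 0.978, -0.002]
wrist_force: [0.6, -0.6, 0.1]
opening: 0.751
grasp_force: 0.0
```

>>> {"op": "servo_tool", "data": {
  "commands": "0 0 0 0 0 0 0;0 0 0 0 0 0 0;0 0 0 0 0 0 0;0 0 0 0 0 0 0;0 0 0 0 0 0 0"
}}

```text
time_s: 16.3
eef_pos: [0.4357, 0.3131, 0.0107]
eef_rot: [0.002, 0.206, 0.979, 0.001]
wrist_force: [-2.5, -0.3, 7.1]
opening: 0.362
grasp_force: 59.2
```

>>> {"op": "servo_tool", "data": {
  "commands": "0 0 0 0 0 -40 0;0 0 0 0 0 -50 0;0 0 0 0 0 -50 0;0 0 0 0 0 -50 0;0 0 0 0 0 0 0"
}}

```text
time_s: 16.92
eef_pos: [0.4372, 0.3138, 0.2047]
eef_rot: [0.005, 0.205, 0.979, 0.003]
wrist_force: [0.6, -0.4, -1.0]
opening: 0.362
grasp_force: 59.4
```

>>> {"op": "servo_tool", "data": {
  "commands": "0 0 0.17 0 0 0 0;0 0 0.17 0 0 0 0;0 0 0.17 0 0 0 0;0 0 0.17 0 0 0 0;0 0 0.17 0 0 0 0"
}}

```text
time_s: 17.55
eef_pos: [0.4335, 0.3121, 0.1977]
eef_rot: [-0.0, 0.593, 0.805, -0.0]
wrist_force: [-0.5, 0.3, -1.2]
opening: 0.359
grasp_force: 59.4
```

>>> {"op": "servo_tool", "data": {
  "commands": "0 0 0.17 0 0 0 0;0 0 0.02 0 0 0 0;0 0 0 0 0 0 0"
}}

```text
time_s: 17.92
eef_pos: [0.4338, 0.3122, 0.198]
eef_rot: [-0.0, 0.664, 0.748, -0.0]
wrist_force: [-0.4, 0.1, 0.1]
opening: 0.363
grasp_force: 59.4
```

```bash
python3 - <<'E'
from h import *
go(*org(-.022,.036,.075),96.2)
E
```

```text
at [0.4338 0.3122 0.198 ] psi 96.9 tilt [-0. -0.] t 17.9 | shift if first [-250.2   32.5  123. ] turn wz 0.011 | shift after turn [-249.8   35.4  123. ]
```

>>> {"op": "servo_tool", "data": {
  "commands": "0 0 0 -50 6.5 0 0;0 0 0 -50 6.5 0 0;0 0 0 -50 6.5 0 0;0 0 0 -50 6.5 0 0;0 0 0 -50 6.5 20 0"
}}

```text
time_s: 18.55
eef_pos: [0.4971, 0.0661, 0.1798]
eef_rot: [0.002, 0.664, 0.748, 0.001]
wrist_force: [1.8, -0.4, -0.4]
opening: 0.365
grasp_force: 59.5
```

>>> {"op": "servo_tool", "data": {
  "commands": "0 0 0 0 0 35 0;0 0 0 0 0 35 0;0 0 0 0 0 33 0;0 0 0 0 0 0 0;0 0 0 0 0 0 0.5"
}}

```text
time_s: 19.18
eef_pos: [0.4964, 0.0678, 0.0764]
eef_rot: [0.001, 0.664, 0.748, 0.0]
wrist_force: [-0.2, -0.2, 0.4]
opening: 0.498
grasp_force: 0.0
```

>>> {"op": "servo_tool", "data": {
  "commands": "0 0 0 0 0 0 0.5;0 0 0 0 0 0 0.5;0 0 0 0 0 -30 0.5;0 0 0 0 0 -40 0.5;0 0 0 0 0 -50 0.5"
}}

```text
time_s: 19.8
eef_pos: [0.4949, 0.0679, 0.1964]
eef_rot: [-0.0, 0.664, 0.747, -0.0]
wrist_force: [0.2, -0.0, 0.4]
opening: 0.5
grasp_force: 0.0
```

```bash
python3 - <<'E'
from h import *
snap('wrist','w9')
go(.5696,.310,.15,7)
E
```

```text
at [0.4991 0.0677 0.2043] psi 96.7 tilt [ 0.011 -0.001] t 19.9 | shift if first [232.5  97.9  54.8] turn wz 1.566 | shift after turn [  98.9 -232.    54.8]
```

>>> {"op": "servo_tool", "data": {
  "commands": "0 0 0 48 0 0 0.6;0 0 0 48 0 0 0.6;0 0 0 48 0 0 0.6;0 0 0 48 40 10 0.6;0 0 0 40 58 15 0.6"
}}

```text
time_s: 20.48
eef_pos: [0.559, 0.3056, 0.1736]
eef_rot: [0.001, 0.664, 0.748, 0.001]
wrist_force: [0.6, -0.3, 1.0]
opening: 0.602
grasp_force: 0.0
```

>>> {"op": "servo_tool", "data": {
  "commands": "0 0 -0.17 0 0 10 0.6;0 0 -0.17 0 0 10 0.6;0 0 -0.17 0 0 10 0.6;0 0 -0.17 0 0 0 0.6;0 0 -0.17 0 0 0 0.6"
}}

```text
time_s: 21.1
eef_pos: [0.5584, 0.303, 0.1426]
eef_rot: [0.0, 0.295, 0.956, 0.0]
wrist_force: [-0.6, 0.1, 1.1]
opening: 0.605
grasp_force: 0.0
```

>>> {"op": "servo_tool", "data": {
  "commands": "0 0 -0.17 0 0 0 0.6;0 0 -0.17 0 0 0 0.6;0 0 -0.17 0 0 0 0.6;0 0 -0.17 0 0 0 0.6;0 0 -0.06 0 0 0 0.6"
}}

```text
time_s: 21.72
eef_pos: [0.5585, 0.303, 0.1428]
eef_rot: [0.0, -0.07, 0.998, 0.0]
wrist_force: [0.5, -0.3, -0.7]
opening: 0.6
grasp_force: 0.0
```

```bash
python3 - <<'E'
from h import *
go(.5696,.310,.15,188)
im,c=snap('wrist','w10')
u,v=map(int,proj(c,[.5696,.31,.012],True));x0,y0=max(0,u-100),max(0,v-75);print(x0,y0,u,v)
cv2.imwrite('pics/w10c.png',cv2.resize(im[y0:y0+150,x0:x0+200],None,fx=4,fy=4))
E
```

```text
at [0.5585 0.303  0.1428] psi -172.0 tilt [0.001 0.   ] t 21.7 | shift if first [-12.    5.4  -7.1] turn wz 0.000 | shift after turn [-12.    5.4  -7.1]
158 116 258 191
```

View pics/w10c.png

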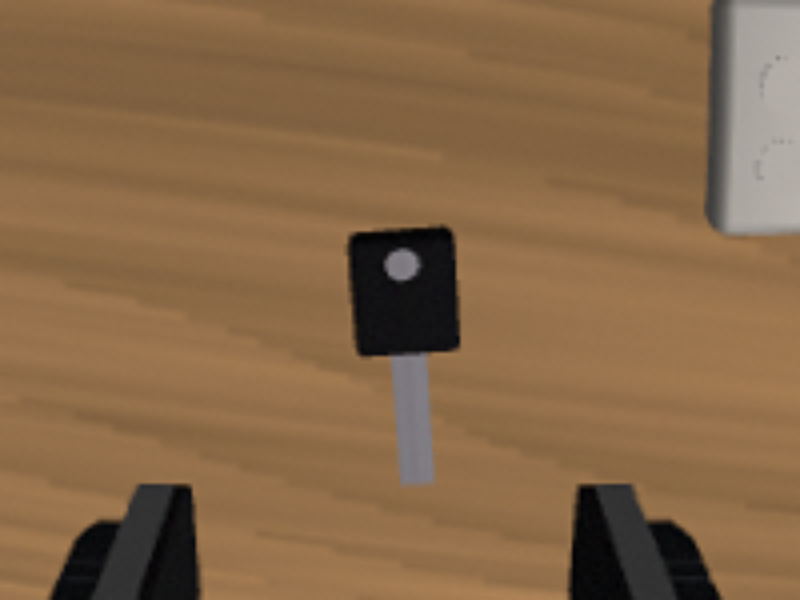

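The crop shows the long key's head centre at (404,292), which is pixel (259,189), turned about 3.5° anticlockwise.

```bash
python3 - <<'E'
from h import *
c=load('w10');x=atz(c,259,189,.011,True);print(x,tri([ray(c,259,189,True),ray(load('s0'),542/1.5,346/1.5)]))
go(x[0],x[1],.006,191.4)
E
```

```text
[0.56778378 0.31012432 0.011     ] (array([0.56928788, 0.3109722 , 0.00679353]), [np.float64(0.0005715906576798552), np.float64(0.0005715906576798908)])
at [0.5585 0.303  0.1429] psi -171.9 tilt [0.001 0.   ] t 21.8 | shift if first [-10.1   5.7 136.9] turn wz -0.058 | shift after turn [-10.4   5.1 136.9]
```

>>> {"op": "servo_tool", "data": {
  "commands": "0 0 -0.06 0 0 20 0.6;0 0 0 -10 5 40 0.6;0 0 0 0 0 40 0.6;0 0 0 0 0 36 0.6;0 0 0 0 0 0 0.6"
}}

```text
time_s: 22.4
eef_pos: [0.5644, 0.3088, 0.0032]
eef_rot: [-0.003, -0.098, 0.995, -0.001]
wrist_force: [-1.3, -0.3, -0.2]
opening: 0.595
grasp_force: 0.0
```

>>> {"op": "servo_tool", "data": {
  "commands": "0 0 0 0 0 0 0;0 0 0 0 0 0 0;0 0 0 0 0 0 0;0 0 0 0 0 0 0;0 0 0 0 0 0 0"
}}

```text
time_s: 23.02
eef_pos: [0.569, 0.3104, 0.0091]
eef_rot: [0.002, -0.098, 0.995, 0.0]
wrist_force: [-1.0, 0.1, 6.4]
opening: 0.27
grasp_force: 59.5
```

>>> {"op": "servo_tool", "data": {
  "commands": "0 0 0 0 0 -40 0;0 0 0 0 0 -50 0;0 0 0 0 0 -50 0;0 0 0 0 0 -50 0;0 0 0 0 0 0 0"
}}

```text
time_s: 23.65
eef_pos: [0.5704, 0.3109, 0.2034]
eef_rot: [0.006, -0.098, 0.995, 0.001]
wrist_force: [0.0, -0.1, -0.0]
opening: 0.269
grasp_force: 58.9
```

>>> {"op": "servo_tool", "data": {
  "commands": "0 0 0.166 0 0 0 0;0 0 0.166 0 0 0 0;0 0 0.166 0 0 0 0;0 0 0.166 0 0 0 0;0 0 0.166 0 0 0 0"
}}

```text
time_s: 24.28
eef_pos: [0.5666, 0.3095, 0.1956]
eef_rot: [-0.0, 0.314, 0.949, -0.0]
wrist_force: [-0.3, -0.1, 0.2]
opening: 0.272
grasp_force: 58.9
```

>>> {"op": "servo_tool", "data": {
  "commands": "0 0 0.166 0 0 0 0;0 0 0.166 0 0 0 0;0 0 0.166 0 0 0 0;0 0 0.166 0 0 0 0;0 0 0.166 0 0 0 0"
}}

```text
time_s: 24.9
eef_pos: [0.5666, 0.3096, 0.1955]
eef_rot: [-0.0, 0.67, 0.742, -0.001]
wrist_force: [-0.2, -0.1, 0.0]
opening: 0.268
grasp_force: 58.9
```

```bash
python3 - <<'E'
from h import *
snap('wrist','w11')
go(*org(.022,.055,.077),96.2)
E
```

```text
at [0.5666 0.3096 0.1956] psi 95.4 tilt [-0.001 -0.   ] t 24.9 | shift if first [-214.5  -49.5  118.7] turn wz -0.013 | shift after turn [-213.9  -52.3  118.7]
```

>>> {"op": "servo_tool", "data": {
  "commands": "0 0 0 0 -50 0 0;0 0 0 -20 -45 0 0;0 0 0 -50 0 0 0;0 0 0 -50 0 0 0;0 0 0 -50 0 0 0"
}}

```text
time_s: 25.58
eef_pos: [0.4904, 0.1293, 0.1962]
eef_rot: [0.0, 0.667, 0.745, 0.0]
wrist_force: [0.4, 0.6, -1.2]
opening: 0.271
grasp_force: 59.0
```

>>> {"op": "servo_tool", "data": {
  "commands": "0 0 0 -45 20 0 0;0 0 0 0 25 20 0;0 0 0 0 0 30 0;0 0 0 0 0 35 0;0 0 0 0 0 32 0"
}}

```text
time_s: 26.2
eef_pos: [0.5397, 0.0905, 0.0778]
eef_rot: [-0.0, 0.667, 0.745, -0.0]
wrist_force: [-1.7, -0.5, 2.8]
opening: 0.266
grasp_force: 59.0
```

```bash
python3 - <<'E'
from h import *
snap('wrist','w12',scale=1.5)
go(*org(.022,.055,.077),96.2)
E
```

```text
at [0.5366 0.0906 0.0736] psi 96.3 tilt [-0.008  0.   ] t 26.2 | shift if first [ 0.6  1.1 -3.4] turn wz 0.001 | shift after turn [ 0.6  1.1 -3.4]
```

View pics/w12.png

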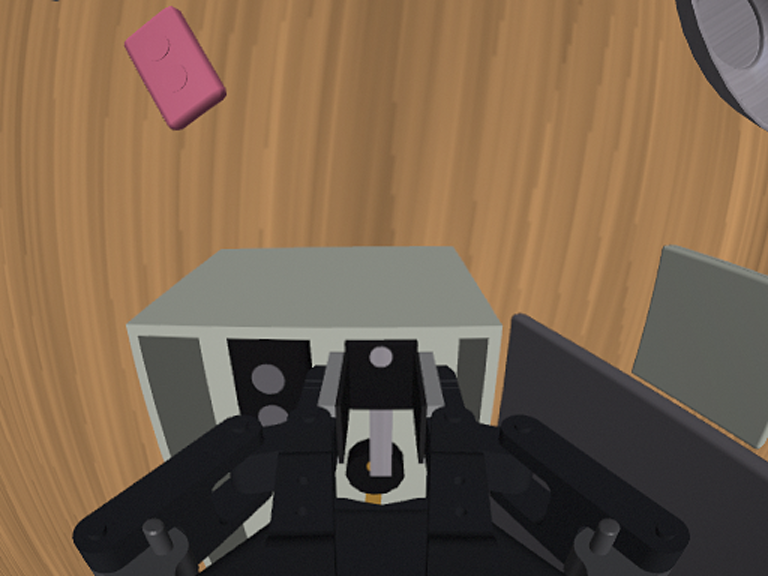

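The long key is held low in the tub, its blade tip over the round key's head, with the remote to the left. I'll release it.

>>> {"op": "servo_tool", "data": {
  "commands": "0 0 0 0 0 0 0.42;0 0 0 0 0 0 0.42;0 0 0 0 0 0 0.42;0 0 0 0 0 -20 0.42;0 0 0 0 0 -30 0.42"
}}

```text
time_s: 26.88
eef_pos: [0.5406, 0.0907, 0.1304]
eef_rot: [0.0, 0.668, 0.744, 0.0]
wrist_force: [1.1, 0.8, 0.6]
opening: 0.421
grasp_force: 0.0
```

>>> {"op": "servo_tool", "data": {
  "commands": "0 0 0 0 0 -40 0.42;0 0 0 0 0 -40 0;0 0 0 -50 -20 0 0;0 0 0 -50 -20 0 0;0 0 0 -40 -10 0 0"
}}

```text
time_s: 27.5
eef_pos: [0.5059, -0.0557, 0.2111]
eef_rot: [0.002, 0.668, 0.744, 0.001]
wrist_force: [1.3, 0.3, 0.4]
opening: -0.002
grasp_force: 0.0
```

```bash
python3 - <<'E'
from h import *
im,c=snap('wrist','w13')
go(*org(-.060,-.118,.2),96.2)
T,ct=snap('top','t2')
cv2.imwrite('pics/m1.png',np.hstack([im, cv2.resize(T[130:258,200:330],(390,384))[:,:288]]))
for i in range(4):
    print([np.round(proj(c,org(-.02+17e-3*np.sin(a),-.107-.024*i,.076+17e-3*np.cos(a)),True)) for a in(-.45,.45)])
E
```

```text
at [ 0.5058 -0.0598  0.2111] psi 96.0 tilt [ 0.003 -0.004] t 27.6 | shift if first [-26.3 -34.   11.2] turn wz -0.003 | shift after turn [-26.2 -34.1  11.2]
[array([251., 203.]), array([267., 203.])]
[array([251., 226.]), array([266., 225.])]
[array([251., 247.]), array([266., 247.])]
[array([251., 266.]), array([265., 266.])]
```

View pics/m1.png

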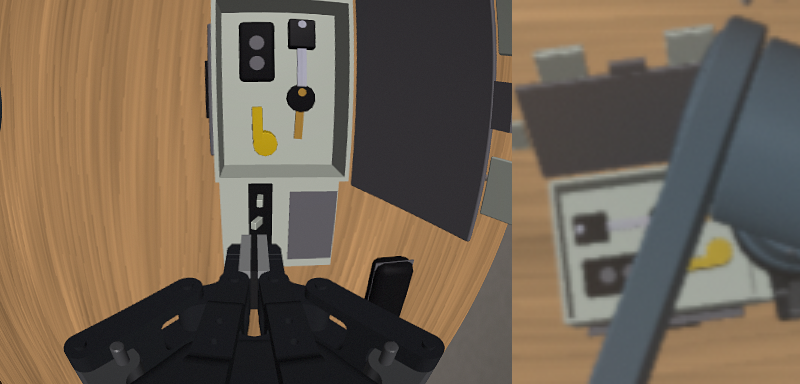

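All four things lie in the tub: remote (257,52), long key (302,35), round key (301,98) and whistle (264,145). Now the switches, with shut fingers. Switch 1 gets pushed to the back.

```bash
python3 - <<'E'
from h import *
c=load('w13')
for p,q in(((249,183),(-.032,-.094)),((272,183),(-.008,-.094))):
    x=atz(c,*p,.076,True);print(x.round(4),org(*q,.076).round(4))
go(*org(-.06,-.107,.086),96.2)
E
```

```text
[ 0.5024 -0.0607  0.076 ] [ 0.5    -0.0627  0.076 ]
[ 0.5249 -0.0583  0.076 ] [ 0.5239 -0.0601  0.076 ]
at [ 0.5062 -0.0576  0.2111] psi 95.9 tilt [ 0.004 -0.002] t 27.6 | shift if first [-17.3 -35.  125. ] turn wz -0.005 | shift after turn [-17.1 -35.1 125. ]
```

>>> {"op": "servo_tool", "data": {
  "commands": "0 0 0 -17 -37 20 0;0 0 0 0 0 40 0;0 0 0 0 0 40 0;0 0 0 0 0 25 0;0 0 0 0 0 0 0"
}}

```text
time_s: 28.22
eef_pos: [0.4699, -0.0738, 0.0835]
eef_rot: [-0.001, 0.668, 0.744, -0.0]
wrist_force: [-1.0, 0.8, 0.4]
opening: 0.002
grasp_force: 0.0
```

>>> {"op": "servo_tool", "data": {
  "commands": "0 0 0 0 8 0 0;0 0 0 0 4 0 0;0 0 0 0 4 0 0"
}}

```text
time_s: 28.6
eef_pos: [0.4878, -0.0732, 0.0855]
eef_rot: [0.001, 0.668, 0.744, 0.0]
wrist_force: [0.1, -0.3, 0.0]
opening: 0.002
grasp_force: 0.0
```

>>> {"op": "servo_tool", "data": {
  "commands": "0 0 0 0 3 0 0;0 0 0 0 0 0 0"
}}

```text
time_s: 28.85
eef_pos: [0.4898, -0.0728, 0.0845]
eef_rot: [0.0, 0.668, 0.744, 0.0]
wrist_force: [-0.1, 0.2, 0.2]
opening: -0.0
grasp_force: 0.0
```

>>> {"op": "servo_tool", "data": {
  "commands": "0 0 0 0 3 0 0;0 0 0 0 0 0 0"
}}

```text
time_s: 29.1
eef_pos: [0.4927, -0.0725, 0.0844]
eef_rot: [0.0, 0.668, 0.744, 0.0]
wrist_force: [-0.4, -0.8, -0.0]
opening: 0.0
grasp_force: 0.0
```

>>> {"op": "servo_tool", "data": {
  "commands": "0 0 0 0 3 0 0;0 0 0 0 0 0 0"
}}

```text
time_s: 29.35
eef_pos: [0.4957, -0.0721, 0.0844]
eef_rot: [0.0, 0.668, 0.744, 0.0]
wrist_force: [0.2, 0.1, 0.4]
opening: 0.005
grasp_force: 0.0
```

```bash
python3 - <<'E'
from h import *
go(*org(-.034,-.107,.086),96.2)
im,c=snap('wrist','w14')
print([np.round(proj(c,org(-.02+17e-3*np.sin(a),-.107,.076+17e-3*np.cos(a)),True)) for a in(-.45,0,.45)], get_obs()['wrist_force'])
cv2.imwrite('pics/w14c.png',cv2.resize(im[190:310,180:330],None,fx=5,fy=5))
E
```

```text
at [ 0.4957 -0.0721  0.0844] psi 96.1 tilt [ 0. -0.] t 29.4 | shift if first [-4.1  3.3 -1.6] turn wz -0.001 | shift after turn [-4.1  3.3 -1.6]
[array([272., 262.]), array([286., 263.]), array([299., 261.])] [0.16129685 0.55083378 0.29308273]
```

View pics/w14c.png

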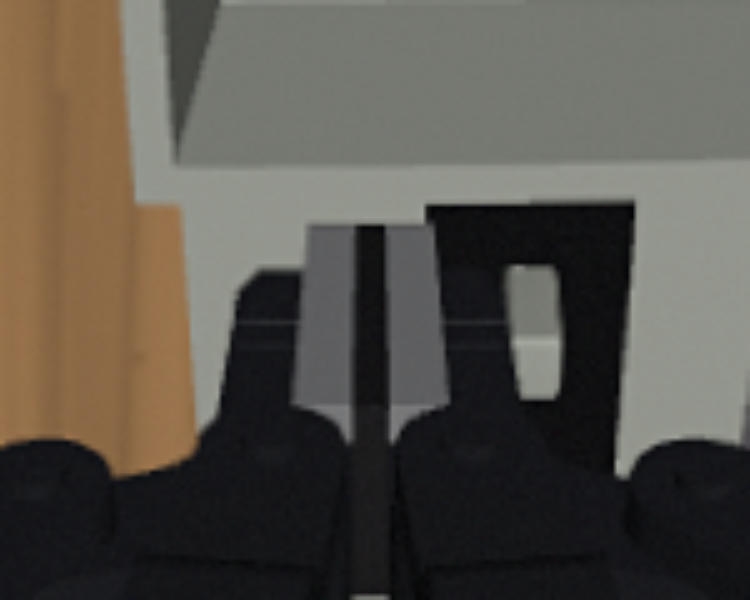

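The crop shows the shut fingers just touching the near-upright switch 1 nub at (538,330). I'll keep pushing until the stop shows in the force.

>>> {"op": "servo_tool", "data": {
  "commands": "0 0 0 -4 3 0 0;0 0 0 0 0 0 0"
}}

```text
time_s: 29.65
eef_pos: [0.4991, -0.076, 0.0844]
eef_rot: [-0.0, 0.668, 0.744, -0.0]
wrist_force: [0.2, 0.1, 0.4]
opening: -0.001
grasp_force: 0.1
```

>>> {"op": "servo_tool", "data": {
  "commands": "0 0 0 0 2 0 0;0 0 0 0 0 0 0"
}}

```text
time_s: 29.9
eef_pos: [0.5011, -0.0757, 0.0845]
eef_rot: [0.0, 0.668, 0.744, 0.0]
wrist_force: [-0.5, -0.7, 0.0]
opening: 0.001
grasp_force: 0.5
```

>>> {"op": "servo_tool", "data": {
  "commands": "0 0 0 0 2 0 0;0 0 0 0 0 0 0"
}}

```text
time_s: 30.15
eef_pos: [0.5031, -0.0753, 0.0844]
eef_rot: [0.0, 0.668, 0.744, 0.0]
wrist_force: [-0.7, -0.3, 0.9]
opening: 0.002
grasp_force: 0.3
```

>>> {"op": "servo_tool", "data": {
  "commands": "0 0 0 0 2 0 0;0 0 0 0 0 0 0"
}}

```text
time_s: 30.4
eef_pos: [0.505, -0.075, 0.0843]
eef_rot: [-0.0, 0.668, 0.744, 0.0]
wrist_force: [-0.1, -1.2, 0.2]
opening: 0.001
grasp_force: 0.2
```

>>> {"op": "servo_tool", "data": {
  "commands": "0 0 0 0 2 0 0;0 0 0 0 0 0 0"
}}

```text
time_s: 30.65
eef_pos: [0.5068, -0.0748, 0.0842]
eef_rot: [-0.0, 0.668, 0.744, -0.0]
wrist_force: [-1.6, 1.2, 0.1]
opening: 0.0
grasp_force: 0.3
```

>>> {"op": "servo_tool", "data": {
  "commands": "0 0 0 0 2 0 0;0 0 0 0 0 0 0"
}}

```text
time_s: 30.9
eef_pos: [0.5073, -0.0747, 0.084]
eef_rot: [-0.001, 0.668, 0.744, -0.001]
wrist_force: [-7.1, -1.0, 3.8]
opening: 0.0
grasp_force: 4.2
```

```bash
python3 - <<'E'
from h import *
im,c=snap('wrist','w15')
print([np.round(proj(c,org(-.02+17e-3*np.sin(a),-.107,.076+17e-3*np.cos(a)),True)) for a in(-.45,0,.45)],[np.round(proj(c,org(-.02,-.107,.076),True))], get_obs()['wrist_force'])
b=im[195:310:1,240:340].astype(int); br=b.min(2)
for v in range(0,110,6): print(195+v,''.join('#' if x>130 else '+' if x>80 else '.' for x in br[v]))
E
```

```text
[array([251., 256.]), array([265., 258.]), array([279., 256.])] [array([264., 243.])] [-6.58829229 -1.20841503  3.9827746 ]
195 ++++++++++++++++++++++++++++++++++++++++++++++++++++++++++++++++++++++++++++++++++++++++++++++++++++
201 ++++++++++++++++++++++++++++++++++++++++++++++++++++++++++++++++++++++++++++++++++++++++++++++++++++
207 ++++++++++++++++++++++++++++++++++++++++++++++++++++++++++++++++++++++++++++++++++++++++++++++++++++
213 ++++++++++++++++++++++++++++++++++++++++++++++++++++++++++++++++++++++++++++++++++++++++++++++++++++
219 ####################################################################################################
225 #####+..........................................+###################################################
231 #####+..........................................+############################+++++++++++++++++++++++
237 #++++++++++......++++++++++...+.................############################+.......................
243 +++++++++++.......+++++++++++++++++++++........+###########################+........................
249 .++++++++++.......+++++++++
[... 318 characters left out ...]
................+##########################...........................
273 ......++++........++++........................##########################+...........................
279 .................................................+####################....................+.........
285 ................................................................+...................................
291 ....................................................................................................
297 ....................................................................................................
303 ....................................................................................................
```

Switch 1 is at its stop: 7 N, with the nub tip at pixel (284,256) against 279 predicted for fully on. Next is switch 3, done the same way.

>>> {"op": "servo_tool", "data": {
  "commands": "0 0 0 0 -25 0 0;0 0 0 -24 0 0 0;0 0 0 -24 0 0 0;0 0 0 0 10 0 0;0 0 0 0 7 0 0"
}}

```text
time_s: 31.58
eef_pos: [0.5067, -0.1232, 0.0847]
eef_rot: [0.0, 0.668, 0.744, -0.0]
wrist_force: [-2.2, -1.7, 3.0]
opening: 0.0
grasp_force: 1.2
```

>>> {"op": "servo_tool", "data": {
  "commands": "0 0 0 0 4 0 0;0 0 0 0 2 0 0;0 0 0 0 1 0 0;0 0 0 0 0 0 0"
}}

```text
time_s: 32.08
eef_pos: [0.5125, -0.122, 0.0841]
eef_rot: [-0.001, 0.668, 0.744, -0.0]
wrist_force: [-2.1, 0.6, 0.9]
opening: 0.001
grasp_force: 1.1
```

>>> {"op": "servo_tool", "data": {
  "commands": "0 0 0 0 1 0 0;0 0 0 0 0 0 0"
}}

```text
time_s: 32.33
eef_pos: [0.5127, -0.122, 0.084]
eef_rot: [-0.001, 0.668, 0.744, -0.001]
wrist_force: [-6.5, 0.7, 3.1]
opening: -0.001
grasp_force: 3.3
```

```bash
python3 - <<'E'
from h import *
go(*org(-.026,-.155,.084),96.2);print(get_obs()['wrist_force'])
E
```

```text
at [ 0.5127 -0.122   0.084 ] psi 96.1 tilt [-0.003  0.001] t 32.3 | shift if first [-0.7 -0.2 -0. ] turn wz -0.001 | shift after turn [-0.7 -0.2 -0. ]
[-6.45698315  0.747247    3.1054613 ]
```

Switch 3 is on. Now switch 4 off, pushed from the back.

>>> {"op": "servo_tool", "data": {
  "commands": "0 0 0 0 -15 0 0;0 0 0 0 0 -40 0;0 0 0 -24 30 0 0;0 0 0 0 23 0 0;0 0 0 0 0 20 0"
}}

```text
time_s: 32.95
eef_pos: [0.557, -0.1435, 0.1064]
eef_rot: [0.003, 0.668, 0.744, 0.001]
wrist_force: [-0.3, 0.6, -0.4]
opening: 0.0
grasp_force: 0.0
```

>>> {"op": "servo_tool", "data": {
  "commands": "0 0 0 0 0 20 0;0 0 0 0 0 0 0;0 0 0 0 -12 0 0;0 0 0 0 -6 0 0;0 0 0 0 -4 0 0"
}}

```text
time_s: 33.58
eef_pos: [0.5325, -0.1449, 0.0853]
eef_rot: [0.001, 0.668, 0.744, 0.0]
wrist_force: [2.3, 1.1, -0.5]
opening: -0.0
grasp_force: 0.6
```

>>> {"op": "servo_tool", "data": {
  "commands": "0 0 0 0 -2 0 0;0 0 0 0 0 0 0"
}}

```text
time_s: 33.83
eef_pos: [0.5307, -0.145, 0.0848]
eef_rot: [0.0, 0.668, 0.744, 0.0]
wrist_force: [0.3, -1.2, 1.2]
opening: -0.004
grasp_force: 0.4
```

```bash
python3 - <<'E'
from h import *
go(*org(-.014,-.179,.084),96.2);print(get_obs()['wrist_force'])
E
```

```text
at [ 0.5307 -0.145   0.0848] psi 96.1 tilt [ 0.001 -0.   ] t 33.8 | shift if first [ 0.1 -3.6  0.8] turn wz -0.001 | shift after turn [ 0.1 -3.6  0.8]
[ 0.2563264  -1.15726984  1.22305089]
```

>>> {"op": "servo_tool", "data": {
  "commands": "0 0 0 0 -3 0 0;0 0 0 0 0 0 0"
}}

```text
time_s: 34.08
eef_pos: [0.5296, -0.1454, 0.0853]
eef_rot: [0.002, 0.668, 0.744, 0.001]
wrist_force: [6.7, 1.1, 0.2]
opening: -0.001
grasp_force: 3.1
```

>>> {"op": "servo_tool", "data": {
  "commands": "0 0 0 0 -2 0 0;0 0 0 0 0 0 0"
}}

```text
time_s: 34.33
eef_pos: [0.5276, -0.1457, 0.0857]
eef_rot: [0.002, 0.668, 0.744, 0.001]
wrist_force: [5.2, 0.9, 3.3]
opening: 0.005
grasp_force: 4.2
```

>>> {"op": "servo_tool", "data": {
  "commands": "0 0 0 0 -1 0 0;0 0 0 0 0 0 0"
}}

```text
time_s: 34.58
eef_pos: [0.5273, -0.1458, 0.0858]
eef_rot: [0.003, 0.668, 0.744, 0.002]
wrist_force: [8.1, 1.4, 1.1]
opening: 0.0
grasp_force: 4.6
```

Switch 4 is off. Now switch 2.

>>> {"op": "servo_tool", "data": {
  "commands": "0 0 0 0 28 0 0;0 0 0 0 0 -40 0;0 0 0 48 0 0 0;0 0 0 0 0 20 0;0 0 0 0 0 20 0"
}}

```text
time_s: 35.2
eef_pos: [0.5468, -0.094, 0.0839]
eef_rot: [-0.0, 0.668, 0.744, -0.0]
wrist_force: [0.6, 0.1, 0.9]
opening: -0.004
grasp_force: 0.0
```

>>> {"op": "servo_tool", "data": {
  "commands": "0 0 0 0 0 0 0;0 0 0 0 -12 0 0;0 0 0 0 -7 0 0;0 0 0 0 -3 0 0;0 0 0 0 0 0 0"
}}

```text
time_s: 35.83
eef_pos: [0.5254, -0.0973, 0.0849]
eef_rot: [0.0, 0.668, 0.744, 0.0]
wrist_force: [-0.4, 0.5, 0.5]
opening: 0.001
grasp_force: 0.0
```

>>> {"op": "servo_tool", "data": {
  "commands": "0 0 0 0 -3 0 0;0 0 0 0 -1 0 0;0 0 0 0 -1 0 0;0 0 0 0 0 0 0"
}}

```text
time_s: 36.33
eef_pos: [0.522, -0.098, 0.0856]
eef_rot: [0.002, 0.668, 0.744, 0.001]
wrist_force: [3.6, 0.9, 5.5]
opening: 0.0
grasp_force: 4.6
```

```bash
python3 - <<'E'
from h import *
go(*org(-.0138,-.131,.085),96.2);print(get_obs()['wrist_force'])
E
```

```text
at [ 0.522  -0.098   0.0856] psi 96.1 tilt [ 0.004 -0.001] t 36.3 | shift if first [0.5 0.1 0.6] turn wz -0.001 | shift after turn [0.5 0.1 0.6]
[3.56374396 0.94027757 5.46906743]
```

All four switches are set. Next I'll lift and go behind the lid, keeping the fingertips above the clips.

>>> {"op": "servo_tool", "data": {
  "commands": "0 0 0 0 -1 0 0;0 0 0 0 15 0 0;0 0 0 0 0 -50 0;0 0 0 0 0 -55 0;0 0 0 0 0 -55 0"
}}

```text
time_s: 36.95
eef_pos: [0.5334, -0.0959, 0.2452]
eef_rot: [-0.001, 0.668, 0.744, -0.001]
wrist_force: [0.3, 0.1, -0.2]
opening: 0.002
grasp_force: 0.0
```

>>> {"op": "servo_tool", "data": {
  "commands": "0 0 0 0 0 -55 0;0 0 0 30 40 0 0;0 0 0 33 40 0 0;0 0 0 33 40 0 0;0 0 0 33 40 0 0"
}}

```text
time_s: 37.58
eef_pos: [0.6801, 0.0504, 0.2986]
eef_rot: [-0.001, 0.668, 0.744, -0.001]
wrist_force: [0.5, -1.2, -0.1]
opening: 0.002
grasp_force: 0.0
```

>>> {"op": "servo_tool", "data": {
  "commands": "0 0 0 0 0 0 0"
}}

```text
time_s: 37.7
eef_pos: [0.6802, 0.0521, 0.2969]
eef_rot: [-0.002, 0.667, 0.745, -0.001]
wrist_force: [-0.4, -0.5, -0.1]
opening: 0.001
grasp_force: 0.0
```

```bash
python3 - <<'E'
from h import *
go(*org(.15,0,.205),96.2)
im,c=snap('wrist','w16');T,ct=snap('top','t3');S,cs=snap('scene','s3')
for th in(1.75,1.85,1.92): print(th,[np.round(proj(cs,org(.063-.128*np.cos(th),y,.1+.128*np.sin(th)))) for y in(.087,-.087)],[np.round(proj(c,org(.063-.128*np.cos(th),y,.1+.128*np.sin(th)),True)) for y in(.087,-.087)])
cv2.imwrite('pics/m2.png',np.hstack([cv2.resize(S[130:250,190:330],None,fx=3,fy=3),cv2.resize(im,(480,360))])[:,:800])
E
```

```text
at [0.6802 0.0521 0.2969] psi 96.3 tilt [-0.004  0.001] t 37.7 | shift if first [-0.8 -9.2 91.9] turn wz 0.002 | shift after turn [-0.8 -9.2 91.9]
1.75 [array([307., 178.]), array([237., 173.])] [array([154.,  92.]), array([174., 290.])]
1.85 [array([307., 182.]), array([237., 177.])] [array([171.,  91.]), array([187., 289.])]
1.92 [array([307., 186.]), array([236., 180.])] [array([183.,  90.]), array([197., 288.])]
```

View pics/m2.png

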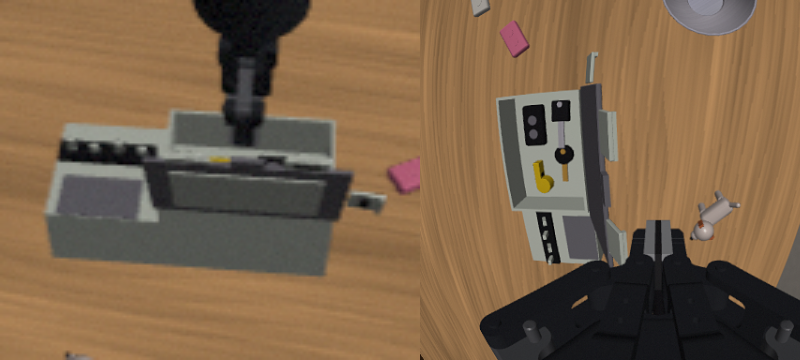

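The left view shows the switches set and the lid open with the shut gripper behind it. The right wrist view shows the four things in the tub and the lid at about 1.9 rad. I'll descend and push the lid over.

>>> {"op": "servo_tool", "data": {
  "commands": "0 0 0 0 0 46 0;0 0 0 0 0 46 0;0 0 0 0 -20 0 0;0 0 0 0 -15 0 0;0 0 0 0 -15 0 0"
}}

```text
time_s: 38.48
eef_pos: [0.6297, 0.0425, 0.2085]
eef_rot: [0.001, 0.669, 0.743, 0.001]
wrist_force: [2.4, 0.4, 2.3]
opening: -0.002
grasp_force: 1.2
```

>>> {"op": "servo_tool", "data": {
  "commands": "0 0 0 0 -15 0 0;0 0 0 0 -15 0 0;0 0 0 0 -15 0 0;0 0 0 0 -15 0 0;0 0 0 0 0 0 0"
}}

```text
time_s: 39.1
eef_pos: [0.5692, 0.0365, 0.208]
eef_rot: [0.0, 0.669, 0.743, -0.0]
wrist_force: [-0.1, 1.2, 0.5]
opening: 0.004
grasp_force: 0.0
```

```bash
python3 - <<'E'
from h import *
go(*org(.022,0,.205),96.2);print(get_obs()['wrist_force'])
S,cs=snap('scene','s4')
for th in(1.2,1.4,1.57,1.9): print(th,[np.round(proj(cs,org(.063-.128*np.cos(th),y,.1+.128*np.sin(th)))) for y in(.087,-.087)])
im,c=snap('wrist','w17')
cv2.imwrite('pics/s4c.png',np.hstack([cv2.resize(S[110:250,190:330],None,fx=3,fy=3)[:360],cv2.resize(im,(480,360))])[:,:800])
E
```

```text
at [0.5692 0.0365 0.208 ] psi 96.0 tilt [ 0. -0.] t 39.1 | shift if first [  2.8 -25.5   3. ] turn wz -0.003 | shift after turn [  2.9 -25.5   3. ]
[-0.05444557  1.19311168  0.49221234]
1.2 [array([307., 160.]), array([241., 155.])]
1.4 [array([307., 165.]), array([239., 160.])]
1.57 [array([307., 170.]), array([238., 165.])]
1.9 [array([307., 185.]), array([236., 179.])]
```

>>> {"op": "servo_tool", "data": {
  "commands": "0 0 0 3 -13 3 0;0 0 0 0 -12 0 0;0 0 0 0 -12 8 0;0 0 0 0 -12 8 0;0 0 0 0 -11 9 0"
}}

```text
time_s: 39.83
eef_pos: [0.5094, 0.034, 0.1787]
eef_rot: [0.0, 0.668, 0.744, 0.0]
wrist_force: [2.6, 0.0, 0.6]
opening: -0.0
grasp_force: 0.8
```

>>> {"op": "servo_tool", "data": {
  "commands": "0 0 0 0 -8 12 0;0 0 0 0 -7 11 0;0 0 0 0 -7 11 0;0 0 0 0 0 0 0"
}}

```text
time_s: 40.33
eef_pos: [0.487, 0.0319, 0.144]
eef_rot: [-0.001, 0.668, 0.744, -0.001]
wrist_force: [0.6, 0.0, 0.7]
opening: 0.001
grasp_force: 0.0
```

>>> {"op": "servo_tool", "data": {
  "commands": "0 0 0 0 -4 8 0;0 0 0 0 -4 8 0;0 0 0 0 -4 8 0;0 0 0 0 0 4 0;0 0 0 0 0 0 0"
}}

```text
time_s: 40.95
eef_pos: [0.4759, 0.0305, 0.1169]
eef_rot: [-0.001, 0.668, 0.744, -0.0]
wrist_force: [0.3, -0.4, 0.3]
opening: -0.003
grasp_force: 0.0
```

```bash
python3 - <<'E'
from h import *
go(*org(-.047,0,.105),96.2);print(get_obs()['wrist_force'])
E
```

```text
at [0.4759 0.0305 0.1169] psi 96.1 tilt [-0.001  0.   ] t 41.0 | shift if first [-1.3 -1.1 11.9] turn wz -0.001 | shift after turn [-1.3 -1.1 11.9]
[ 0.31863674 -0.40620945  0.2877454 ]
```

>>> {"op": "servo_tool", "data": {
  "commands": "0 0 0 0 0 5 0;0 0 0 0 0 3 0;0 0 0 0 0 0 0"
}}

```text
time_s: 41.32
eef_pos: [0.4763, 0.0305, 0.1091]
eef_rot: [-0.0, 0.668, 0.744, -0.0]
wrist_force: [-0.2, -0.1, -0.1]
opening: -0.004
grasp_force: 0.0
```

>>> {"op": "servo_tool", "data": {
  "commands": "0 0 0 0 0 3 0;0 0 0 0 0 0 0"
}}

```text
time_s: 41.58
eef_pos: [0.4764, 0.0305, 0.1062]
eef_rot: [-0.0, 0.668, 0.744, -0.0]
wrist_force: [0.3, -0.1, -0.3]
opening: 0.002
grasp_force: 0.0
```

>>> {"op": "servo_tool", "data": {
  "commands": "0 0 0 0 0 3 0;0 0 0 0 0 0 0"
}}

```text
time_s: 41.82
eef_pos: [0.4768, 0.0304, 0.1048]
eef_rot: [0.0, 0.668, 0.744, -0.0]
wrist_force: [-6.4, 0.2, 15.2]
opening: 0.003
grasp_force: 7.3
```

>>> {"op": "servo_tool", "data": {
  "commands": "0 0 0 0 0 2 0;0 0 0 0 0 0 0"
}}

```text
time_s: 42.08
eef_pos: [0.4769, 0.0304, 0.1045]
eef_rot: [0.0, 0.668, 0.744, -0.0]
wrist_force: [-13.1, 0.8, 31.4]
opening: 0.001
grasp_force: 15.6
```

>>> {"op": "servo_tool", "data": {
  "commands": "0 0 0 0 0 -10 0;0 0 0 0 0 -50 0;0 0 0 0 0 -50 0;0 0 0 0 -30 -30 0;0 0 0 0 0 0 0"
}}

```text
time_s: 42.7
eef_pos: [0.4472, 0.027, 0.244]
eef_rot: [0.002, 0.668, 0.744, 0.001]
wrist_force: [0.2, 0.2, 0.3]
opening: 0.001
grasp_force: 0.0
```

```bash
python3 - <<'E'
from h import *
S,cs=snap('scene','s5');im,c=snap('wrist','w18');go(*org(-.047,0,.105),96.2)
f=lambda X:np.round(proj(cs,org(*X)))
for th in(0,.06,.15,.3): print(th,[f((.063-.128*np.cos(th),y,.107+.128*np.sin(th))) for y in(.087,-.087)],[np.round(proj(c,org(.063-.128*np.cos(th),y,.107+.128*np.sin(th)),True)) for y in(.087,-.087)])
cv2.imwrite('pics/m3.png',np.hstack([cv2.resize(S[140:240,195:335],None,fx=3,fy=3.6),cv2.resize(im,(480,360))])[:,:800])
E
```

```text
at [0.4467 0.0273 0.2412] psi 96.1 tilt [ 0.001 -0.   ] t 42.8 | shift if first [ -1.1  28.2 136.2] turn wz -0.001 | shift after turn [ -1.2  28.2 136.2]
0 [array([303., 168.]), array([245., 163.])] [array([264.,  89.]), array([262., 256.])]
0.06 [array([303., 166.]), array([245., 162.])] [array([264.,  89.]), array([263., 260.])]
0.15 [array([303., 163.]), array([245., 159.])] [array([266.,  89.]), array([264., 266.])]
0.3 [array([304., 160.]), array([245., 156.])] [array([273.,  89.]), array([269., 276.])]
```

View pics/m3.png

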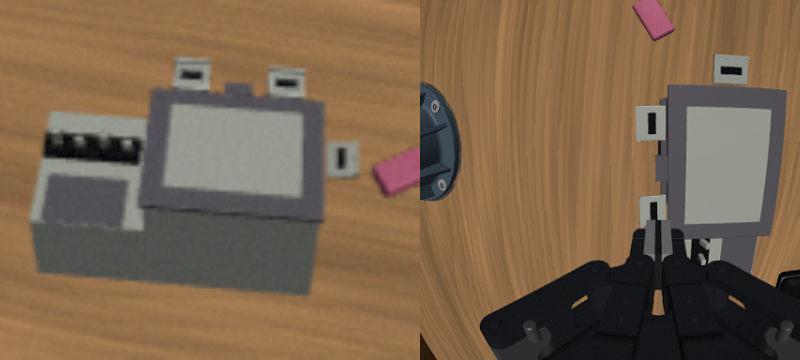

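The lid is shut: its corners match the 0 rad prediction, it was pressed with 31 N, and all three clips stick out level. Now fold clip_fl.

>>> {"op": "servo_tool", "data": {
  "commands": "0 0 0 47 -13 30 0;0 0 0 0 0 45 0;0 0 0 0 0 30 0;0 0 0 0 0 15 0;0 0 0 0 0 15 0"
}}

```text
time_s: 43.42
eef_pos: [0.4288, 0.0725, 0.1054]
eef_rot: [-0.0, 0.668, 0.744, -0.0]
wrist_force: [-0.4, 0.2, 1.5]
opening: -0.005
grasp_force: 0.6
```

>>> {"op": "servo_tool", "data": {
  "commands": "0 0 0 0 0 15 0;0 0 0 0 0 12 0;0 0 0 0 0 0 0"
}}

```text
time_s: 43.8
eef_pos: [0.4282, 0.0726, 0.0787]
eef_rot: [-0.001, 0.668, 0.744, -0.0]
wrist_force: [-0.3, 0.7, -0.4]
opening: -0.001
grasp_force: 0.0
```

```bash
python3 - <<'E'
from h import *
go(*org(-.076,.048,.080),96.2);print(get_obs()['wrist_force'])
E
```

```text
at [0.4282 0.0726 0.0787] psi 96.1 tilt [-0.001  0.   ] t 43.8 | shift if first [-0.2 12.8 -1.4] turn wz -0.001 | shift after turn [-0.3 12.8 -1.4]
[-0.28276187  0.74090554 -0.44571968]
```

>>> {"op": "servo_tool", "data": {
  "commands": "0 0 0 0 5 0 0;0 0 0 0 4 0 0;0 0 0 0 3 0 0;0 0 0 0 0 0 0"
}}

```text
time_s: 44.3
eef_pos: [0.4347, 0.0735, 0.0787]
eef_rot: [-0.005, 0.668, 0.744, -0.005]
wrist_force: [-25.6, -6.2, 20.8]
opening: -0.005
grasp_force: 13.4
```

>>> {"op": "servo_tool", "data": {
  "commands": "0 0 0 0 2 0 0;0 0 0 0 0 0 0"
}}

```text
time_s: 44.55
eef_pos: [0.4348, 0.0736, 0.0785]
eef_rot: [-0.006, 0.668, 0.745, -0.007]
wrist_force: [-32.8, -7.5, 27.6]
opening: -0.0
grasp_force: 17.5
```

>>> {"op": "servo_tool", "data": {
  "commands": "0 0 0 0 1.5 0 0;0 0 0 0 0 0 0"
}}

```text
time_s: 44.8
eef_pos: [0.4349, 0.0737, 0.0784]
eef_rot: [-0.007, 0.667, 0.745, -0.008]
wrist_force: [-38.0, -8.5, 33.3]
opening: -0.001
grasp_force: 20.5
```

>>> {"op": "servo_tool", "data": {
  "commands": "0 0 0 0 1 0 0;0 0 0 0 0 0 0"
}}

```text
time_s: 45.05
eef_pos: [0.4349, 0.0737, 0.0783]
eef_rot: [-0.008, 0.667, 0.745, -0.009]
wrist_force: [-41.9, -9.8, 36.1]
opening: 0.002
grasp_force: 22.6
```

The finger's thicker part is bearing on the lid edge. I'll back off, tilt the tips towards the tub by 0.36 rad and push again.

>>> {"op": "servo_tool", "data": {
  "commands": "0 0 0 0 -25 0 0;-0.18 0 0 0 0 0 0;-0.18 0 0 0 0 0 0;0 0 0 0 0 0 0"
}}

```text
time_s: 45.55
eef_pos: [0.4167, 0.0722, 0.0779]
eef_rot: [0.118, 0.658, 0.732, 0.132]
wrist_force: [0.2, -0.6, 0.5]
opening: -0.001
grasp_force: 0.0
```

```bash
python3 - <<'E'
from h import *
go(*org(-.076,.048,.080),96.2);print(get_obs()['wrist_force'])
E
```

```text
at [0.4167 0.0722 0.0779] psi 96.1 tilt [0.347 0.038] t 45.5 | shift if first [-1.  23.5  6.5] turn wz -0.002 | shift after turn [-1.1 23.5  6.5]
[ 0.23839043 -0.5964303   0.52675673]
```

>>> {"op": "servo_tool", "data": {
  "commands": "0 0 0 0 7 2.5 0;0 0 0 0 7 2.5 0;0 0 0 0 4 1.5 0;0 0 0 0 0 0 0"
}}

```text
time_s: 46.05
eef_pos: [0.4395, 0.0739, 0.0791]
eef_rot: [0.118, 0.657, 0.732, 0.132]
wrist_force: [-4.9, -2.6, 3.4]
opening: -0.0
grasp_force: 2.8
```

>>> {"op": "servo_tool", "data": {
  "commands": "0 0 0 0 2 1 0;0 0 0 0 0 0 0"
}}

```text
time_s: 46.3
eef_pos: [0.4397, 0.0743, 0.078]
eef_rot: [0.117, 0.657, 0.733, 0.131]
wrist_force: [-14.8, -4.5, 9.9]
opening: 0.001
grasp_force: 7.5
```

>>> {"op": "servo_tool", "data": {
  "commands": "0 0 0 0 2 1 0;0 0 0 0 0 0 0"
}}

```text
time_s: 46.55
eef_pos: [0.4399, 0.0749, 0.0766]
eef_rot: [0.115, 0.657, 0.733, 0.13]
wrist_force: [-23.3, -5.1, 14.3]
opening: -0.002
grasp_force: 11.7
```

>>> {"op": "servo_tool", "data": {
  "commands": "0 0 0 0 2 1 0;0 0 0 0 0 0 0"
}}

```text
time_s: 46.8
eef_pos: [0.4403, 0.0753, 0.0755]
eef_rot: [0.113, 0.657, 0.734, 0.128]
wrist_force: [-34.6, -8.4, 24.9]
opening: 0.005
grasp_force: 17.6
```

clip_fl is hard at its stop, with the tip at organiser x of about -77 as expected. Back off, then do clip_fr.

>>> {"op": "servo_tool", "data": {
  "commands": "0 0 0 0 -25 -9 0;0 0 0 0 19 -51 0;0 0 0 -48 0 0 0;0 0 0 -48 0 0 0;0 0 0 0 0 0 0"
}}

```text
time_s: 47.42
eef_pos: [0.4316, -0.0277, 0.1344]
eef_rot: [0.121, 0.659, 0.73, 0.133]
wrist_force: [-0.8, 0.6, -0.6]
opening: 0.001
grasp_force: 0.0
```

```bash
python3 - <<'E'
from h import *
go(*org(-.089,-.048,.13),96.2);print(get_obs()['wrist_force'])
im,c=snap('wrist','w19')
S,cs=snap('scene','s6');cv2.imwrite('pics/x.png',im)
E
```

```text
at [ 0.4316 -0.0277  0.1344] psi 95.8 tilt [0.352 0.035] t 47.4 | shift if first [3.9 5.2 6.7] turn wz -0.007 | shift after turn [3.8 5.3 6.7]
[-0.81316133  0.58093496 -0.62168214]
```

>>> {"op": "servo_tool", "data": {
  "commands": "0 0 0 4 7 2.5 0;0 0 0 0 -4 10.3 0;0 0 0 0 -4 10.3 0;0 0 0 0 -4 10.3 0;0 0 0 0 -4 10.3 0"
}}

```text
time_s: 48.15
eef_pos: [0.436, -0.019, 0.0881]
eef_rot: [0.12, 0.657, 0.732, 0.133]
wrist_force: [0.3, 0.1, 1.2]
opening: 0.006
grasp_force: 0.6
```

>>> {"op": "servo_tool", "data": {
  "commands": "0 0 0 0 -4 10.3 0;0 0 0 0 0 0 0;0 0 0 0 5 2 0;0 0 0 0 5 2 0;0 0 0 0 0 0 0"
}}

```text
time_s: 48.78
eef_pos: [0.4473, -0.0181, 0.078]
eef_rot: [0.12, 0.657, 0.732, 0.133]
wrist_force: [0.6, -0.4, 0.4]
opening: 0.001
grasp_force: 0.0
```

```bash
python3 - <<'E'
from h import *
go(*org(-.076,-.048,.078),96.2);print(get_obs()['wrist_force'])
E
```

```text
at [ 0.4473 -0.0181  0.078 ] psi 96.1 tilt [0.351 0.037] t 48.8 | shift if first [-4.   3.3  1.3] turn wz -0.001 | shift after turn [-4.   3.3  1.3]
[ 0.55604796 -0.42523729  0.3780816 ]
```

>>> {"op": "servo_tool", "data": {
  "commands": "0 0 0 -3 3 1 0;0 0 0 0 0 0 0"
}}

```text
time_s: 49.02
eef_pos: [0.4503, -0.0208, 0.0779]
eef_rot: [0.12, 0.658, 0.732, 0.133]
wrist_force: [0.4, 0.1, -0.4]
opening: -0.001
grasp_force: 0.2
```

>>> {"op": "servo_tool", "data": {
  "commands": "0 0 0 0 2 1 0;0 0 0 0 0 0 0"
}}

```text
time_s: 49.28
eef_pos: [0.4508, -0.0204, 0.0768]
eef_rot: [0.118, 0.657, 0.732, 0.132]
wrist_force: [-12.9, -3.6, 8.0]
opening: 0.001
grasp_force: 6.8
```

>>> {"op": "servo_tool", "data": {
  "commands": "0 0 0 0 3 1 0;0 0 0 0 0 0 0"
}}

```text
time_s: 49.52
eef_pos: [0.4513, -0.0198, 0.0756]
eef_rot: [0.116, 0.657, 0.733, 0.13]
wrist_force: [-30.4, -9.5, 17.9]
opening: -0.001
grasp_force: 15.5
```

>>> {"op": "servo_tool", "data": {
  "commands": "0 0 0 0 3 1 0;0 0 0 0 0 0 0"
}}

```text
time_s: 49.78
eef_pos: [0.4517, -0.0189, 0.0741]
eef_rot: [0.114, 0.657, 0.734, 0.129]
wrist_force: [-43.9, -13.1, 24.6]
opening: -0.006
grasp_force: 22.6
```

```bash
python3 - <<'E'
from h import *
go(*org(-.076,-.048,.078),96.2);print(get_obs()['wrist_force'])
E
```

```text
at [ 0.4517 -0.0189  0.0741] psi 96.4 tilt [0.336 0.04 ] t 49.8 | shift if first [-2.8  0.7 -3.9] turn wz 0.003 | shift after turn [-2.8  0.7 -3.9]
[-43.9070949  -13.09489057  24.57305077]
```

clip_fr is at its stop too. Retreat, untilt, rise, and turn 90° for the side clip.

>>> {"op": "servo_tool", "data": {
  "commands": "0 0 0 0 -25 -9 0;0 0 0 0 19 -51 0;0 0 0 0 19 -51 0;0.18 0 0 0 0 0 0;0.18 0 0 0 0 0 0"
}}

```text
time_s: 50.4
eef_pos: [0.4336, -0.0237, 0.1901]
eef_rot: [0.003, 0.669, 0.743, -0.001]
wrist_force: [-0.8, 0.4, -0.3]
opening: -0.001
grasp_force: 0.0
```

>>> {"op": "servo_tool", "data": {
  "commands": "0 0 0.175 0 0 -20 0;0 0 0.175 0 0 0 0;0 0 0.175 0 0 0 0;0 0 0.175 0 0 0 0;0 0 0.175 0 0 0 0"
}}

```text
time_s: 51.02
eef_pos: [0.4322, -0.0227, 0.2064]
eef_rot: [0.0, 0.922, 0.388, 0.0]
wrist_force: [-0.6, 0.3, -0.4]
opening: 0.002
grasp_force: 0.0
```

>>> {"op": "servo_tool", "data": {
  "commands": "0 0 0.175 0 0 0 0;0 0 0.175 0 0 0 0;0 0 0.175 0 0 0 0;0 0 0.17 0 0 0 0;0 0 0 0 0 0 0"
}}

```text
time_s: 51.65
eef_pos: [0.4321, -0.0227, 0.2064]
eef_rot: [0.0, 0.999, 0.055, 0.0]
wrist_force: [0.6, 0.2, -0.6]
opening: 0.001
grasp_force: 0.0
```

```bash
python3 - <<'E'
from h import *
go(*org(-.001,.111,.135),6.2)
S,cs=snap('scene','s7');im,c=snap('wrist','w20')
cv2.imwrite('pics/m4.png',np.hstack([cv2.resize(S[140:240,195:335],None,fx=3,fy=3.6),cv2.resize(im,(480,360))])[:,:800])
E
```

```text
at [ 0.4321 -0.0227  0.2064] psi 6.3 tilt [ 0.001 -0.   ] t 51.6 | shift if first [  94.3 -157.8   71.5] turn wz 0.001 | shift after turn [  94.2 -157.9   71.5]
```

>>> {"op": "servo_tool", "data": {
  "commands": "0 0 0 32 -53 0 0;0 0 0 31 -53 0 0;0 0 0 31 -52 20 0;-0.18 0 0 0 0 20 0;-0.18 0 0 0 0 0 0"
}}

```text
time_s: 52.38
eef_pos: [0.5075, 0.1436, 0.1655]
eef_rot: [0.182, 0.982, 0.055, 0.009]
wrist_force: [-0.5, -0.7, -1.2]
opening: -0.001
grasp_force: 0.0
```

>>> {"op": "servo_tool", "data": {
  "commands": "0 0 0 0 0 0 0"
}}

```text
time_s: 52.5
eef_pos: [0.5067, 0.146, 0.1652]
eef_rot: [0.179, 0.982, 0.057, 0.009]
wrist_force: [-0.4, -0.2, 0.8]
opening: -0.001
grasp_force: 0.0
```

```bash
python3 - <<'E'
from h import *
go(*org(-.001,.111,.135),6.2)
E
```

```text
at [0.5067 0.146  0.1652] psi 6.6 tilt [ 0.037 -0.35 ] t 52.5 | shift if first [ 1.9 -9.  28.8] turn wz 0.007 | shift after turn [ 1.9 -9.  28.8]
```

>>> {"op": "servo_tool", "data": {
  "commands": "0 0 0 2 -9 29 0;0 0 0 0 -4 10.3 0;0 0 0 0 -4 10.3 0;0 0 0 0 -4 10.3 0;0 0 0 0 -4 10.3 0"
}}

```text
time_s: 53.12
eef_pos: [0.5109, 0.1411, 0.0928]
eef_rot: [0.18, 0.982, 0.053, 0.01]
wrist_force: [0.0, 1.2, 1.5]
opening: 0.001
grasp_force: 0.9
```

>>> {"op": "servo_tool", "data": {
  "commands": "0 0 0 0 -4 10.3 0;0 0 0 0 0 0 0;0 0 0 0 5 2 0;0 0 0 0 0 0 0"
}}

```text
time_s: 53.62
eef_pos: [0.5106, 0.137, 0.0812]
eef_rot: [0.179, 0.982, 0.053, 0.01]
wrist_force: [-0.8, 0.2, -0.4]
opening: -0.0
grasp_force: 0.0
```

```bash
python3 - <<'E'
from h import *
go(*org(-.001,.099,.078),6.2);print(get_obs()['wrist_force'])
E
```

```text
at [0.5106 0.137  0.0812] psi 6.2 tilt [ 0.038 -0.35 ] t 53.6 | shift if first [-1.   3.   4.5] turn wz -0.001 | shift after turn [-1.   3.   4.5]
[-0.77100141  0.21377111 -0.3544043 ]
```

>>> {"op": "servo_tool", "data": {
  "commands": "0 0 0 0 2 2 0;0 0 0 0 2 2 0;0 0 0 0 0 0 0"
}}

```text
time_s: 54.0
eef_pos: [0.5114, 0.1327, 0.079]
eef_rot: [0.178, 0.983, 0.053, 0.01]
wrist_force: [-0.7, 4.8, 2.4]
opening: 0.002
grasp_force: 2.3
```

>>> {"op": "servo_tool", "data": {
  "commands": "0 0 0 0 3 1 0;0 0 0 0 0 0 0"
}}

```text
time_s: 54.25
eef_pos: [0.5114, 0.1322, 0.079]
eef_rot: [0.176, 0.983, 0.053, 0.011]
wrist_force: [-4.2, 17.0, 4.3]
opening: -0.001
grasp_force: 8.6
```

>>> {"op": "servo_tool", "data": {
  "commands": "0 0 0 0 3 1 0;0 0 0 0 0 0 0"
}}

```text
time_s: 54.5
eef_pos: [0.5115, 0.1318, 0.079]
eef_rot: [0.174, 0.983, 0.053, 0.011]
wrist_force: [-7.6, 29.0, 5.4]
opening: -0.0
grasp_force: 14.8
```

```bash
python3 - <<'E'
from h import *
go(*org(-.001,.099,.078),6.2);print(get_obs()['wrist_force'])
E
```

```text
at [0.5115 0.1318 0.079 ] psi 6.2 tilt [ 0.04 -0.34] t 54.5 | shift if first [-1.4 -1.1  0.7] turn wz 0.000 | shift after turn [-1.4 -1.1  0.7]
[-7.63617645 29.01665195  5.35037761]
```

Stopped at the expected place. Retreat clear and take a final look.

>>> {"op": "servo_tool", "data": {
  "commands": "0 0 0 0 -28 -10 0;0 0 0 0 15 -45 0;0 0 0 0 19 -51 0;0.18 0 0 0 -30 0 0;0.18 0 0 0 -50 0 0"
}}

```text
time_s: 55.12
eef_pos: [0.5009, 0.2348, 0.1621]
eef_rot: [-0.003, 0.999, 0.053, 0.002]
wrist_force: [-0.1, 0.3, -1.7]
opening: -0.002
grasp_force: 0.0
```

>>> {"op": "servo_tool", "data": {
  "commands": "0 0 0 -60 0 0 0;0 0 0 -40 0 0 0;0 0 0 0 0 0 0"
}}

```text
time_s: 55.5
eef_pos: [0.398, 0.2229, 0.1601]
eef_rot: [0.0, 0.999, 0.054, -0.001]
wrist_force: [0.1, 0.0, 0.9]
opening: -0.0
grasp_force: 0.0
```

```bash
python3 - <<'E'
from h import *
go(*org(0,0,.2),6.2)
S,cs=snap('scene','s8');T,ct=snap('top','t8');im,c=snap('wrist','w21')
a=cv2.resize(S[150:240,195:335],(400,300),interpolation=2);b=cv2.resize(T[140:245,200:330],(400,300),interpolation=2)
cv2.imwrite('pics/m5.png',np.vstack([np.hstack([a,b]),np.hstack([cv2.resize(im,(400,300)),cv2.resize(im[100:384,200:512],(400,300))])]))
for i,a in enumerate((.45,-.45,.45,-.45)):
    print([np.round((np.array(proj(ct,org(-.02+17e-3*np.sin(q),-.107-.024*i,.076+17e-3*np.cos(q))))-[200,140])*[400/130,300/105]) for q in(-.45,.45)])
E
```

```text
at [0.398  0.2229 0.1601] psi 6.2 tilt [-0.002 -0.001] t 55.5 | shift if first [102.5 201.  -40. ] turn wz 0.001 | shift after turn [102.6 201.  -40. ]
[array([276., 216.]), array([273., 200.])]
[array([305., 213.]), array([302., 196.])]
[array([333., 209.]), array([331., 193.])]
[array([362., 206.]), array([359., 190.])]
```

View pics/m5.png

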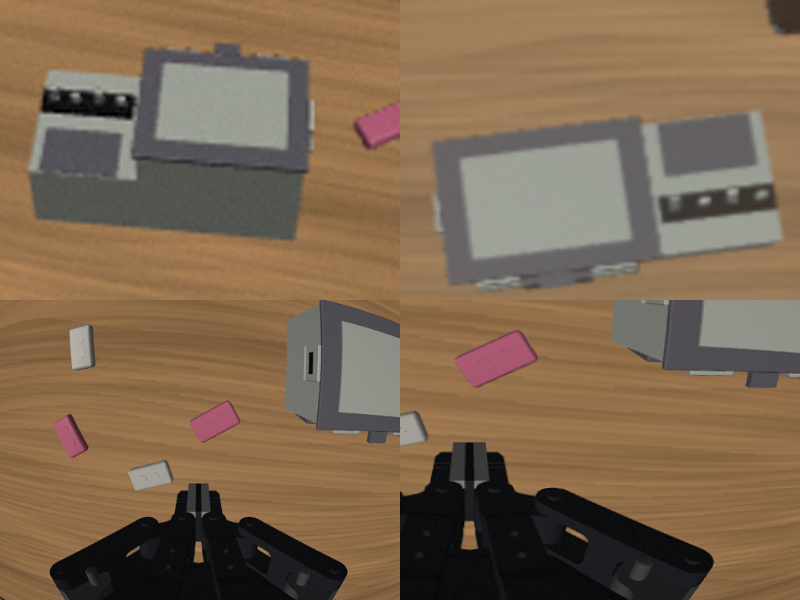

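The final look shows the lid shut and all three clips folded against the tub. In the top view the nubs are at (675,200), (703,200), (733,194) and (763,194). I'll check switches 2 and 4 numerically.

```bash
python3 - <<'E'
from h import *
for fn,nm in(('t0','top'),('t8','top'),('s0','s'),('s8','s')):
    c=load(fn);g=cv2.cvtColor(c['im'],6).astype(float);print(fn)
    for i in range(4):
        P=[np.array(proj(c,org(-.02+17e-3*np.sin(q),-.107-.024*i,.076+17e-3*np.cos(q)))) for q in(-.45,.45)]
        b=np.array(proj(c,org(-.02,-.107-.024*i,.078)));m=(P[0]+P[1]+b)/3
        u,v=np.round(m).astype(int);w=g[v-5:v+6,u-3:u+4].copy();w=np.clip(w-90,0,None)
        vv,uu=np.mgrid[v-5:v+6,u-3:u+4]
        # keep only the dark-block rows near
        k=(abs(vv-m[1])<5);w=w*k
        ex=[(p+b)/2 for p in P]
        print(i+1,'cent',(uu*w).sum()/w.sum().round(1),((vv*w).sum()/w.sum()).round(2),'off',ex[0].round(1),'on',ex[1].round(1), g[v-6:v+7,u].astype(int))
E
```

```text
t0
1 cent 289.48477157360406 212.36 off [289.2 214.5] on [288.8 211.6] [146  91  59  63 107 139 127  80  58  60  96 143 153]
2 cent 298.98927038626607 213.43 off [298.5 213.3] on [298.1 210.4] [139  86  59  58  77 106 121 131  99  72 105 144 153]
3 cent 308.4422110552764 212.55 off [307.8 212.1] on [307.3 209.3] [110  69  56  60  97 140 140  93  60  71 136 151 152]
4 cent 317.4002954209749 211.57 off [317.  210.9] on [316.6 208.1] [146 105  66  55  64 109 140 127  79  58  79 140 151]
t8
1 cent 288.9011235955056 210.25 off [289.2 214.5] on [288.8 211.6] [152 124 137 114 104  99  80  61  57  62  98 146 156]
2 cent 298.6966101694915 211.46 off [298.5 213.3] on [298.1 210.4] [143  89  83 141 162 113  71  60  56  65 107 147 156]
3 cent 307.9510403916769 209.93 off [307.8 212.1] on [307.3 209.3] [122 146 151 119 104  99  70  55  55  74 140 156 158]
4 cent 317.25535168195717 211.24 off [317.  210.9] on [316.6 208.1] [151 108  72  95 140 133  96  65  56  57  82 143 156]
s0
1 cent 237.00292056074767 175.47 off [237. 178.] on [236.7 179.8] [137 156 156 154 137 168  97  83  73  71  33  28  24]

[... 152 characters left out ...]
 off [221.2 176.9] on [220.8 178.7] [137 155 155 154 156 106 109 106 104  58  17  15   7]
4 cent 213.38747228381374 173.92 off [213.3 176.3] on [212.8 178.1] [154 157 154 140 142 105 104  99 122  32  14  18  37]
s8
1 cent 236.99655342195962 175.84 off [237. 178.] on [236.7 179.8] [137 155 153 156 156 154  90 161 113  68  10  19   8]
2 cent 229.07890961262555 174.83 off [229.1 177.4] on [228.7 179.2] [154 154 158 154 136 158 107  72  67  32  16   7  14]
3 cent 221.00403429147755 174.77 off [221.2 176.9] on [220.8 178.7] [141 157 157 155 157 157  90 149 102  70  21  17   6]
4 cent 213.27163083377033 173.82 off [213.3 176.3] on [212.8 178.1] [153 156 157 156 148 161  74  71  69  32  14  10  39]
```

>>> {"op": "servo_tool", "data": {
  "commands": "0 0 0 -2 60 0 0;0 0 0 -2 60 0 0;0 0 0 -2 60 0 0;0 0 0 -2 60 0 0;0 0 0 -2 60 0 0"
}}

```text
time_s: 56.28
eef_pos: [0.424, -0.0789, 0.1613]
eef_rot: [0.0, 0.999, 0.054, 0.001]
wrist_force: [0.8, 0.2, -0.1]
opening: -0.0
grasp_force: 0.0
```

>>> {"op": "servo_tool", "data": {
  "commands": "0 0 0 0 45 20 0;0 0 0 0 0 15 0;0 0 0 0 0 0 0"
}}

```text
time_s: 56.65
eef_pos: [0.427, -0.1203, 0.1243]
eef_rot: [-0.001, 0.999, 0.053, -0.001]
wrist_force: [-0.2, -0.1, 0.9]
opening: 0.002
grasp_force: 0.0
```

```bash
python3 - <<'E'
from h import *
go(*org(-.11,-.143,.125),6.2)
im,c=snap('wrist','w22');g=cv2.cvtColor(im,6).astype(int)
from scipy.ndimage import map_coordinates as mc
for i in range(4):
    xs=np.arange(-40,1,2)
    P=np.array([proj(c,org(x/1e3,-.107-.024*i,.088),True) for x in xs])
    b=mc(g,[P[:,1],P[:,0]],order=1);print(i+1,b)
    Q=np.array([proj(c,org(x/1e3,-.107-.024*i+.012,.076),True) for x in xs]);
    if i<3: print('  gap',mc(g,[Q[:,1],Q[:,0]],order=1))
print(xs)
E
```

```text
at [ 0.427  -0.1203  0.1243] psi 6.1 tilt [-0.003  0.002] t 56.6 | shift if first [ 0.8 -0.4 -0.7] turn wz -0.001 | shift after turn [ 0.8 -0.4 -0.7]
1 [161 162 162 162 164  33  23  23  23  29  88  88  88 106 154 152  89 163
 163 163 163]
  gap [163 163 163 164 165  30  15  18  20  17  22  27  20  26  27  20  20 167
 164 164 164]
2 [160 159 160 160 161  68  19  19  21  24  63 140 163 164  16  24  78 162
 160 161 162]
  gap [160 160 161 161 164  37  23  21  19  21  21  22  23  24  22  22  22 166
 161 162 161]
3 [158 159 159 159 159  92  18  19  18  18  86  88  89  88 156 154  57 160
 159 159 158]
  gap [159 159 160 160 160  34  18  20  21  20  20  20  20  21  20  22  21 145
 159 160 160]
4 [157 157 158 158 158 104  17  17  18  19  61 157 162 163  17  23  13 158
 157 157 157]
[-40 -38 -36 -34 -32 -30 -28 -26 -24 -22 -20 -18 -16 -14 -12 -10  -8  -6
  -4  -2   0]
```

Switches 2 and 4 are not fully off: seen from above, their tips are at about -16 mm where off would be -27 mm. I'll push switch 4 again from behind and re-check.

>>> {"op": "servo_tool", "data": {
  "commands": "0 0 0 0 0 -40 0;0 0 0 42 12 0 0;0 0 0 42 12 0 0;0 0 0 42 12 0 0;0 0 0 0 0 35 0"
}}

```text
time_s: 57.32
eef_pos: [0.5626, -0.1432, 0.1344]
eef_rot: [0.002, 0.998, 0.055, 0.004]
wrist_force: [-1.0, -1.0, -0.7]
opening: -0.0
grasp_force: 0.0
```

>>> {"op": "servo_tool", "data": {
  "commands": "0 0 0 0 0 30 0;0 0 0 0 0 14 0;0 0 0 0 0 0 0"
}}

```text
time_s: 57.7
eef_pos: [0.5567, -0.1419, 0.0865]
eef_rot: [-0.0, 0.999, 0.055, -0.001]
wrist_force: [-0.4, 0.2, 0.7]
opening: -0.001
grasp_force: 0.0
```

```bash
cat >> h.py <<'E'
def prof(c,zs=.088):
    from scipy.ndimage import map_coordinates as mc
    g=cv2.cvtColor(c['im'],6).astype(int) if 'im' in c else None
    for i in range(4):
        P=np.array([proj(c,org(x/1e3,-.107-.024*i,zs),True) for x in range(-40,1,2)])
        print(i+1,mc(g,[P[:,1],P[:,0]],order=1))
E
python3 - <<'E'
from h import *
go(*org(.015,-.179,.083),6.2);print(get_obs()['wrist_force'])
prof(load('w16'))
print('w13');prof(load('w13'))
E
```

```text
at [ 0.5567 -0.1419  0.0865] psi 6.3 tilt [-0.001  0.001] t 57.7 | shift if first [-0.8  0.1  3.5] turn wz 0.001 | shift after turn [-0.8  0.1  3.5]
[-0.39182829  0.15145504  0.65700001]
1 [155 155 154 154 154 155 155 153  69  13  16  12  87 158 156 108  19  17
  16  13  11]
2 [154 155 155 154 154 154 154 152  81  47 151 158 140  72  45  14  16  17
  15  17  17]
3 [153 154 154 154 154 154 154 157 106  17  14  10 117 170 156 122  16  17
  19  17   8]
4 [159 154 151 149 148 148 150 153 104  46 151 181 145  62  44  15  15  16
  17  15   6]
w13
1 [170 170 170 170 173  63  19  21  14 142 171 176  55  19  20  20  43 171
 170 170 170]
2 [170 170 170 170 172  98  90 157 167 127 125 101  21  22  18  19  10 175
 170 171 171]
3 [ 18 101 109 107 109 110  57  22  22  54 110 108 109 108 103  22  26  25
  21  26 135]
4 [101 108 107 108 109 112  33  22  21  28 111 109 109 108 108 106  35  27
  27  27  27]
```

>>> {"op": "servo_tool", "data": {
  "commands": "0 0 0 -8 0 3 0;0 0 0 -6 0 0 0;0 0 0 -4 0 0 0;0 0 0 0 0 0 0"
}}

```text
time_s: 58.2
eef_pos: [0.5389, -0.1452, 0.0843]
eef_rot: [0.0, 0.999, 0.054, 0.0]
wrist_force: [0.2, 0.0, 0.1]
opening: 0.002
grasp_force: 0.0
```

>>> {"op": "servo_tool", "data": {
  "commands": "0 0 0 -3 0 0 0;0 0 0 0 0 0 0"
}}

```text
time_s: 58.45
eef_pos: [0.5364, -0.1455, 0.0841]
eef_rot: [0.0, 0.999, 0.054, 0.001]
wrist_force: [0.5, -0.2, 0.8]
opening: 0.006
grasp_force: 0.7
```

>>> {"op": "servo_tool", "data": {
  "commands": "0 0 0 -3 0 0 0;0 0 0 0 0 0 0"
}}

```text
time_s: 58.7
eef_pos: [0.5332, -0.1457, 0.0839]
eef_rot: [0.0, 0.999, 0.054, 0.0]
wrist_force: [1.7, -0.6, 1.7]
opening: -0.0
grasp_force: 1.1
```

```bash
python3 - <<'E'
from h import *
go(*org(-.0095,-.179,.083),6.2);print(get_obs()['wrist_force'])
E
```

```text
at [ 0.5332 -0.1457  0.0839] psi 6.2 tilt [ 0. -0.] t 58.7 | shift if first [-1.5 -1.1  0.9] turn wz -0.000 | shift after turn [-1.5 -1.1  0.9]
[ 1.66528426 -0.56871413  1.65374404]
```

>>> {"op": "servo_tool", "data": {
  "commands": "0 0 0 -2 0 0 0;0 0 0 0 0 0 0"
}}

```text
time_s: 58.95
eef_pos: [0.5317, -0.1459, 0.0839]
eef_rot: [0.0, 0.999, 0.054, 0.001]
wrist_force: [5.0, 0.1, -0.2]
opening: -0.003
grasp_force: 2.4
```

>>> {"op": "servo_tool", "data": {
  "commands": "0 0 0 -2 0 0 0;0 0 0 0 0 0 0"
}}

```text
time_s: 59.2
eef_pos: [0.5313, -0.1461, 0.0845]
eef_rot: [0.0, 0.999, 0.054, 0.003]
wrist_force: [10.1, 0.7, -1.3]
opening: -0.0
grasp_force: 4.4
```

>>> {"op": "servo_tool", "data": {
  "commands": "0 0 0 -2 0 0 0;0 0 0 0 0 0 0"
}}

```text
time_s: 59.45
eef_pos: [0.5308, -0.1464, 0.0852]
eef_rot: [0.001, 0.999, 0.054, 0.004]
wrist_force: [13.8, 3.0, -1.3]
opening: 0.0
grasp_force: 6.3
```

```bash
python3 - <<'E'
from h import *
go(*org(-.0095,-.179,.083),6.2);print(get_obs()['wrist_force'])
E
```

```text
at [ 0.5308 -0.1464  0.0852] psi 6.1 tilt [ 0.009 -0.001] t 59.5 | shift if first [ 0.9 -1.5  2.2] turn wz -0.001 | shift after turn [ 0.9 -1.5  2.2]
[13.75935361  2.96327352 -1.28181361]
```

This is a hard stop at the place predicted for off. I'll ease off, lift straight up and re-check from above.

>>> {"op": "servo_tool", "data": {
  "commands": "0 0 0 7 0 0 0;0 0 0 0 0 -40 0;0 0 0 0 0 -35 0;0 0 0 -50 -15 0 0;0 0 0 -50 -15 0 0"
}}

```text
time_s: 60.08
eef_pos: [0.4293, -0.1258, 0.1581]
eef_rot: [-0.0, 0.999, 0.054, -0.001]
wrist_force: [-0.7, -0.2, 0.4]
opening: -0.002
grasp_force: 0.0
```

>>> {"op": "servo_tool", "data": {
  "commands": "0 0 0 0 0 35 0;0 0 0 0 0 0 0"
}}

```text
time_s: 60.32
eef_pos: [0.4285, -0.125, 0.1216]
eef_rot: [-0.002, 0.999, 0.054, -0.003]
wrist_force: [0.4, 0.9, 0.2]
opening: -0.001
grasp_force: 0.0
```

```bash
python3 - <<'E'
from h import *
go(*org(-.11,-.143,.125),6.2)
snap('wrist','w23');prof(load('w23'))
E
```

```text
at [ 0.4285 -0.125   0.1216] psi 6.2 tilt [-0.006  0.003] t 60.3 | shift if first [-0.2 -5.2 -3.4] turn wz -0.001 | shift after turn [-0.2 -5.2 -3.4]
1 [164 163 163 164 164  58  23  23  22  22  88  89  89 104 155 156  79 164
 164 164 163]
2 [160 161 161 161 161  74  22  22  21  25  62 142 164 163  24  23  64 162
 163 162 162]
3 [160 160 159 160 161  92  18  18  20  19  88  88  89  83 157 155  15 161
 160 161 160]
4 [159 158 159 159 160 166  46 140 143 122 120 118  50  21  20  19  23 159
 158 159 159]
```

Switch 4 is now off, with its tip at about -26. Now the same for switch 2.

>>> {"op": "servo_tool", "data": {
  "commands": "0 0 0 0 0 -40 0;0 0 0 42 -4 0 0;0 0 0 42 -3 0 0;0 0 0 42 0 0 0;0 0 0 0 0 40 0"
}}

```text
time_s: 61.0
eef_pos: [0.562, -0.1069, 0.1273]
eef_rot: [0.002, 0.998, 0.055, 0.004]
wrist_force: [-0.6, 0.9, -0.2]
opening: -0.001
grasp_force: 0.0
```

>>> {"op": "servo_tool", "data": {
  "commands": "0 0 0 0 0 30 0;0 0 0 0 0 7 0;0 0 0 0 0 0 0"
}}

```text
time_s: 61.38
eef_pos: [0.5563, -0.106, 0.0872]
eef_rot: [-0.0, 0.999, 0.054, -0.0]
wrist_force: [0.2, -0.0, 1.6]
opening: 0.001
grasp_force: 0.0
```

```bash
python3 - <<'E'
from h import *
go(*org(-.0095,-.131,.084),6.2);print(get_obs()['wrist_force'])
E
```

```text
at [ 0.5563 -0.106   0.0872] psi 6.2 tilt [-0.  0.] t 61.4 | shift if first [-28.8 -12.1   3.2] turn wz -0.000 | shift after turn [-28.8 -12.1   3.2]
[ 0.1758996  -0.04814096  1.55763067]
```

>>> {"op": "servo_tool", "data": {
  "commands": "0 0 0 0 -12 2 0;0 0 0 -8 0 1 0;0 0 0 -6 0 0 0;0 0 0 -5 0 0 0;0 0 0 -4 0 0 0"
}}

```text
time_s: 62.0
eef_pos: [0.5319, -0.0967, 0.0842]
eef_rot: [0.0, 0.999, 0.054, 0.001]
wrist_force: [1.8, 0.7, 1.4]
opening: 0.003
grasp_force: 0.8
```

>>> {"op": "servo_tool", "data": {
  "commands": "0 0 0 -3 0 0 0;0 0 0 -2 0 0 0;0 0 0 0 0 0 0"
}}

```text
time_s: 62.38
eef_pos: [0.527, -0.0972, 0.084]
eef_rot: [0.0, 0.999, 0.054, 0.0]
wrist_force: [1.3, 0.3, 2.8]
opening: 0.002
grasp_force: 1.1
```

>>> {"op": "servo_tool", "data": {
  "commands": "0 0 0 -2 0 0 0;0 0 0 0 0 0 0"
}}

```text
time_s: 62.62
eef_pos: [0.526, -0.0973, 0.0841]
eef_rot: [0.0, 0.999, 0.054, 0.001]
wrist_force: [5.5, 1.0, 0.1]
opening: 0.0
grasp_force: 2.6
```

>>> {"op": "servo_tool", "data": {
  "commands": "0 0 0 -2 0 0 0;0 0 0 -1 0 0 0;0 0 0 0 0 0 0"
}}

```text
time_s: 63.0
eef_pos: [0.5254, -0.0976, 0.0849]
eef_rot: [0.001, 0.999, 0.054, 0.004]
wrist_force: [13.4, 2.3, -2.1]
opening: -0.004
grasp_force: 5.5
```

```bash
python3 - <<'E'
from h import *
go(*org(-.0095,-.131,.084),6.2);print(get_obs()['wrist_force'])
E
```

```text
at [ 0.5254 -0.0976  0.0849] psi 6.1 tilt [ 0.008 -0.001] t 63.0 | shift if first [ 1.1 -0.5  0.9] turn wz -0.001 | shift after turn [ 1.1 -0.5  0.9]
[13.37605784  2.26728288 -2.13966564]
```

>>> {"op": "servo_tool", "data": {
  "commands": "0 0 0 6 0 0 0;0 0 0 0 0 -40 0;0 0 0 0 0 -35 0;0 0 0 -50 6 0 0;0 0 0 -50 6 0 0"
}}

```text
time_s: 63.62
eef_pos: [0.4279, -0.1193, 0.1583]
eef_rot: [-0.0, 0.999, 0.054, -0.001]
wrist_force: [-0.6, -0.9, -0.2]
opening: 0.001
grasp_force: 0.0
```

>>> {"op": "servo_tool", "data": {
  "commands": "0 0 0 0 0 35 0;0 0 0 0 0 0 0"
}}

```text
time_s: 63.88
eef_pos: [0.4269, -0.1183, 0.1215]
eef_rot: [-0.002, 0.999, 0.054, -0.003]
wrist_force: [-0.9, -0.5, -1.1]
opening: -0.003
grasp_force: 0.0
```

```bash
python3 - <<'E'
from h import *
snap('wrist','w24');prof(load('w24'))
go(*org(-.17,-.02,.14),6.2)
E
```

```text
1 [161 162 161 162 161  34  24  23  23  24  89  88  89 102 154 153 109 163
 163 163 162]
2 [160 160 159 161 159  69 103 138 146 120 118 118  18  21  21  22  66 160
 160 159 159]
3 [159 159 158 158 158  99  19  19  19  17  86  87  89  91 156 154  57 158
 158 159 158]
4 [158 157 157 157 158 108  45 138 142 125 119 116  39  19  21  19  23 158
 156 157 157]
at [ 0.4283 -0.1189  0.1228] psi 6.2 tilt [-0.004  0.002] t 63.9 | shift if first [ -60.7 -122.1  -16.7] turn wz -0.001 | shift after turn [ -60.7 -122.1  -16.7]
```

The switches now read on, off, on, off. One numeric check of the clip angles from in front.

>>> {"op": "servo_tool", "data": {
  "commands": "0 0 0 -20 -41 -5 0;0 0 0 -20 -41 -5 0;0 0 0 -20 -40 -5 0;0 0 0 0 0 0 0"
}}

```text
time_s: 64.42
eef_pos: [0.3562, -0.0028, 0.1395]
eef_rot: [-0.0, 0.998, 0.056, 0.0]
wrist_force: [0.2, 0.3, -0.4]
opening: -0.0
grasp_force: 0.0
```

```bash
python3 - <<'E'
from h import *
from scipy.ndimage import map_coordinates as mc
snap('wrist','w25');c=load('w25');g=cv2.cvtColor(c['im'],6).astype(int)
print('cam',(-np.array(c['R']).T@c['t']-org(0,0)).round(3))
xs=np.arange(-100,-55,2);print(xs)
for y in(.048,.058,.038,.024,-.024,-.038,-.048,-.058):
    P=np.array([proj(c,org(x/1e3,y,.073),True) for x in xs]);print(y,mc(g,[P[:,1],P[:,0]],order=1))
c=load('w21');g=cv2.cvtColor(c['im'],6).astype(int)
print('side cam',(-np.array(c['R']).T@c['t']-org(0,0)).round(3))
ys=np.arange(80,122,2);print(ys)
for x in(-.03,-.011,-.001,.009):
    P=np.array([proj(c,org(x,y/1e3,.073),True) for y in ys]);print(x,mc(g,[P[:,1],P[:,0]],order=1))
E
```

```text
cam [-0.083 -0.027  0.282]
[-100  -98  -96  -94  -92  -90  -88  -86  -84  -82  -80  -78  -76  -74
  -72  -70  -68  -66  -64  -62  -60  -58  -56]
0.048 [123 126 119 118 120 116 108 109 116 117 118 113 109  88  73 163   6  68
 156 136  78  96  95]
0.058 [120 124 122 115 120 116 111 106 113 116 119 115 111  97  77 164   5  84
 158 134  81  96  95]
0.038 [125 123 117 122 119 112 108 114 116 121 116 111 111  88  71 161  67  54
 104  95  75  95  95]
0.024 [128 119 121 122 116 110 107 113 120 117 112 111  96  62  77  85  87  49
  57  58  73  93  93]
-0.024 [125 123 120 118 117 115 111 117 113 114 114 110  81  19  70  83  84  51
  57  57  60  89  88]
-0.038 [124 122 122 120 118 115 109 115 114 116 112 110 108 122  65 135 116  57
 150 154  47  87  87]
-0.048 [122 124 123 120 118 113 109 110 116 112 112 110 110 120  60 138 143  44
 144 153  47  87  85]
-0.058 [124 126 123 121 116 112 109 114 114 111 112 110 114 121  61 122 140  45
 144 153  39  85  85]
side cam [-0.038  0.198  0.304]
[ 80  82  84  86  88  90  92  94  96  98 100 102 104 106 108 110 112 114
 116 118 120]
-0.03 [114 113 114 115 115 114 115 115 115 115 115 114 115 115 115 115 127 126
 128 128 127]
-0.011 [ 90  12  10 106 114 150 121 114 114 115 115 114 114 114 115 114 110 109
 109 108 108]
-0.001 [ 91   9   8  99 115 148 117 114 113 114 114 114 113 114 114 114 104 106
 105 106 107]
0.009 [109  10  12  90 115 148 121 113 113 113 114 113 114 114 114 115 104 104
 104 105 105]
```

All three clips are flat: the front ends lie at x of about -70 and the side end at y of about 90. Handing in.

```bash
python3 -c "
from bench import *
print(hand_in())"
```

```text
the job is handed in; nothing more can be done
None
```

I've handed the job in, with no verdict returned: both keys, the whistle and the remote are in the tub, the switches read on-off-on-off, the lid is shut, the three clips lie flat, and the bowl, case and dog were not approached.

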